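Lay out the bag sealer's spacer plates on the change tray

TASK

Tip each aluminium spacer plate up out of its pocket by pressing its yellow-dot end, take it by the raised end and lay it flat and square on a white rest of the blue tray, one plate centred along each rest, every orange end towards the tray's orange stripe. When all the plates are laid out, push the red flag lever fully over to its other side to show that the set is ready. Leave the tin, the label roll and the cup where they are.

Things in the scene. Friction and masses are not known exactly. Their poses are not given: they have to be found in the camera images.
- board: Fixed grey board, 144 (its x) x 280 (its y) x 26 mm high; origin: centre of its underside. Four pockets 116 mm long (x) by 46 mm wide, centred at x = 0, y = -105, -35, 35, 105 mm. A plate lies in a pocket on a black rocker, top flush with the board (underside at 21 mm), with 3 mm of room around it. Each pocket's -x end (nearest the robot, wall 23 mm high) has a yellow dot
- rocker0 (a joint): tilt (rad) of the rocker in the pocket at board y = -105 mm, about board x = -14, z = 15 mm. Pressing the plate 10 to 18 mm in from its yellow-dot end, down about 12 mm with some 3 N, tips it from 0 (level) to 0.40 (stop): the plate's other (+x) end rises about 25 mm above the board. Stiff, stays where left, plate or no plate. 24 mm wide, narrower than the plate
- rocker1 (a joint): tilt (rad) of the rocker in the pocket at board y = -35 mm, about board x = -14, z = 15 mm. Pressing the plate 10 to 18 mm in from its yellow-dot end, down about 12 mm with some 3 N, tips it from 0 (level) to 0.40 (stop): the plate's other (+x) end rises about 25 mm above the board. Stiff, stays where left, plate or no plate. 24 mm wide, narrower than the plate
- rocker2 (a joint): tilt (rad) of the rocker in the pocket at board y = 35 mm, about board x = -14, z = 15 mm. Pressing the plate 10 to 18 mm in from its yellow-dot end, down about 12 mm with some 3 N, tips it from 0 (level) to 0.40 (stop): the plate's other (+x) end rises about 25 mm above the board. Stiff, stays where left, plate or no plate. 24 mm wide, narrower than the plate
- rocker3 (a joint): tilt (rad) of the rocker in the pocket at board y = 105 mm, about board x = -14, z = 15 mm. Pressing the plate 10 to 18 mm in from its yellow-dot end, down about 12 mm with some 3 N, tips it from 0 (level) to 0.40 (stop): the plate's other (+x) end rises about 25 mm above the board. Stiff, stays where left, plate or no plate. 24 mm wide, narrower than the plate
- plate_a: Flat aluminium spacer plate 110 (its x) x 40 (its y) x 5 mm, 75 g, the last 32 mm at its +x end painted orange. Origin: centre of its underside; z out of its top. All plates are alike; either end may lie at the yellow dot. May be absent
- plate_b: Flat aluminium spacer plate 110 (its x) x 40 (its y) x 5 mm, 75 g, the last 32 mm at its +x end painted orange. Origin: centre of its underside; z out of its top. All plates are alike; either end may lie at the yellow dot. May be absent
- plate_c: Flat aluminium spacer plate 110 (its x) x 40 (its y) x 5 mm, 75 g, the last 32 mm at its +x end painted orange. Origin: centre of its underside; z out of its top. All plates are alike; either end may lie at the yellow dot. May be absent
- plate_d: Flat aluminium spacer plate 110 (its x) x 40 (its y) x 5 mm, 75 g, the last 32 mm at its +x end painted orange. Origin: centre of its underside; z out of its top. All plates are alike; either end may lie at the yellow dot. May be absent
- orange_a (a point): point in the orange end of plate_a, 45 mm from its origin along its x, half way up
- orange_b (a point): point in the orange end of plate_b, 45 mm from its origin along its x, half way up
- orange_c (a point): point in the orange end of plate_c, 45 mm from its origin along its x, half way up
- orange_d (a point): point in the orange end of plate_d, 45 mm from its origin along its x, half way up
- tray: Loose blue change tray, 150 (its x) x 300 (its y) mm, 1.6 kg, floor 6 mm thick, with four white rests and an orange stripe along its +x edge. Origin: centre of its underside. It can be knocked aside
- rest0 (a point): centre of the top of a white rest on the tray, at tray y = -105 mm, 20 mm above the bench. The rest is a bar 100 (tray x) x 20 (tray y) mm standing 14 mm above the tray floor, so a plate laid on it along tray x overhangs 10 mm at both sides
- rest1 (a point): centre of the top of a white rest on the tray, at tray y = -35 mm, 20 mm above the bench. The rest is a bar 100 (tray x) x 20 (tray y) mm standing 14 mm above the tray floor, so a plate laid on it along tray x overhangs 10 mm at both sides
- rest2 (a point): centre of the top of a white rest on the tray, at tray y = 35 mm, 20 mm above the bench. The rest is a bar 100 (tray x) x 20 (tray y) mm standing 14 mm above the tray floor, so a plate laid on it along tray x overhangs 10 mm at both sides
- rest3 (a point): centre of the top of a white rest on the tray, at tray y = 105 mm, 20 mm above the bench. The rest is a bar 100 (tray x) x 20 (tray y) mm standing 14 mm above the tray floor, so a plate laid on it along tray x overhangs 10 mm at both sides
- flag (a joint): angle of the red flag lever in rad: near 0 it leans to its block's -x side, at 1.0 (end stop) to the +x side; it stays where it is left; 1 to 2 N sideways at its ball moves it. It pivots 22 mm above the bench over the block's origin
- flag_base: Fixed grey block of the flag lever, 70 (its x) x 50 (its y) x 25 mm high; origin at the centre of its underside, the lever swings in its x-z plane, towards its +x as the joint grows
- flag_tip (a point): centre of the red ball, 26 mm across, at the lever's tip, 60 mm from the pivot, about 75 mm above the bench when leaning
- tin: bystander: closed coffee tin, 72 mm across, 100 mm high; origin at its underside
- roll: bystander: roll of labels standing on end, 80 mm across, 45 mm high; origin at its underside
- cup: bystander: white cup, 72 mm across, 85 mm high; origin at its underside
Things that resemble listed ones, but are neither listed nor needed, are in the scene too. What is shaped like the plate_b but black or green is not meant.

How it is judged:
By the outcome, as a careful person would: the job done as asked, in the order asked, and still so for the second after the job is handed in, with the robot touching nothing.
Of plate_a, plate_b, plate_c, plate_d only 3 to 4 are there at a start; the rules pass over those that are not, and their reading is None.
At some moment in a run one of tray may be knocked a few centimetres aside while the robot is not near it.
It also fails if it takes over 210 s, if anything falls off the work surface, if the arm or the gripper's body presses on something with over 40 N, if the wrist force passes 120 N, or if a joint passes its speed limit or range.

ROBOT

A 6-joint arm with a two-finger parallel gripper is mounted at the origin on the work surface. World frame = base frame: x ahead of the robot, y to its left, z up, the work surface at z = 0. Lengths are in m, angles in rad, forces in N, time in s.
With the tool pointing down it reaches from about 0.225 to 0.875 m from the base axis. Payload 3.4 kg.
Tool frame: the origin (TCP) lies midway between the tips of the shut fingers; the grasp point (between the pads) lies 19 mm behind it; x points along the fingers, z is the direction in which the jaws open and shut, and the axes are right-handed (so a half turn about x gives the same grasp; the last joint's range is limited). The gripper opens to 85 mm and grips with 20 to 120 N. Pads are 22 mm wide; open, the fingers measure 114 mm over their backs; the gripper's body (76 mm by 85 mm) begins 54 mm behind the grasp point. The pads swing forward as they close: fully open they stand 13 mm farther back than shut.
Start: joints at [1.02, 0.276, 1.505, -0, 1.361, -0.121], TCP at [0.24, 0.523, 0.231] pointing down, gripper open.
Joint ranges: [-2.89, 2.89], [-0.75, 2.08], [0.22, 2.7], [-1.18, 4.32], [0.11, 2.71], [-2.7, 2.7]. Speed limits (rad/s): [2.57, 2.57, 3.14, 3.14, 3.14, 3.14].

INTERFACE

Orientations are given as a unit quaternion [w, x, y, z].
In Python, from rig import manip, eyes gives the robot as it stands. The module is installed in compiled form; this text tells all that it offers.
- The arm moves only by the shell command python3 -m crank 'ROWS' [FORCE]. ROWS is JSON, a list of rows, each a list of 7 numbers: the shift along the tool's x, y, z in cm, then the turn, a rotation vector about the tool's x, y, z in degrees, then the finger opening in cm, from 0 to 8.54. A call has 1 to 5 rows; each row is the pose to reach, as a shift and turn from the pose commanded when the call began, along the tool's axes at that moment; what a row does not reach only later rows make up. A row lasts 1/8 s, in which the tool goes at most 62.5 mm and 10.7 degrees, less where a joint would pass 70% of its speed; a pose out of reach is approached as far as the arm can. A call with a gripper value outside its range is refused whole. The fingers move at their own pace and stop on an object; FORCE is the grip in N (left out, the last holds). Time passes only in rows, so rows that repeat a pose let the fingers close. It gives the time, the measured TCP pose, the force and the opening at its end, in the units of the state.
- manip.get_state(): the state, without advancing time (a new reading comes with each control period).
- eyes.get_image(name): name is "scene" or "top" or "wrist"; returns a dict with "color" (420x560x3 uint8, blue, green, red), "z_map" (420x560 float32, m along the optical axis (not along the pixel's ray), 0 where there is no reading), "vertical_fov" (degrees; the focal length in pixels is half the picture's height over the tangent of half this angle, whatever the lens; pixels are square), "cx", "cy" (the principal point, pixels), "eye" and "attitude" of the camera in the world. Camera axes: x right, y up, looking along -z (the intrinsics and any distortion apply to the point x, -y, -z); pixel columns grow to the right and rows downward; lengths in m; the calibration is good to about 2 mm. A picture is of the moment at which its call begins.
- manip.sign_off(): hands the job in, once; it reports no verdict.
The state is a dict: "clock": time; "qpos": joint angles; "qd": joint speeds; "effort": joint torques, N m; "position": TCP position; "ee_rot": TCP orientation; "contact_force": force on the tool from outside, world axes, zero at the start; "moment": the same for the moment, N m; "width": finger opening in m.
Only numpy, scipy, OpenCV 4.12 (cv2) and the standard library are available. Lean on these libraries where they do the work, as an engineer would, in place of code of your own. Each camera call takes 0.05 s, during which the arm holds its last target.

## Working session

There is one attempt and no reset: what is moved stays moved. The work goes in short steps, Python scripts to look and compute and a shell command to move; the robot and the scene stay as the last step left them, time stands still between calls to the robot, and variables do not carry over. Pictures are saved under pics/ and viewed, and the job is handed in when it is done.

```bash
mkdir -p pics; cat > h.py <<'E'
import numpy as np, cv2
from rig import manip, eyes
from scipy.spatial.transform import Rotation as R
def q2R(q): return R.from_quat([q[1],q[2],q[3],q[0]])
def cam(n):
    im=eyes.get_image(n); return im
def pt(im,u,v,d=None):
    H=im["color"].shape[0]; f=H/2/np.tan(np.radians(im["vertical_fov"])/2)
    if d is None: d=im["z_map"][int(round(v)),int(round(u))]
    p=np.array([(u-im["cx"])/f*d,-(v-im["cy"])/f*d,-d])
    return q2R(im["attitude"]).apply(p)+np.array(im["eye"])
def onz(im,u,v,z):
    a=pt(im,u,v,1.0); e=np.array(im["eye"]); r=a-e
    return e+r*(z-e[2])/r[2]
E
python3 - <<'E'
from h import *
for n in ["scene","top","wrist"]:
    im=cam(n); cv2.imwrite(f"pics/{n}0.png",im["color"]); print(n,{k:v for k,v in im.items() if k not in("color","z_map")})
s=manip.get_state(); print(s)
E
```

```text
scene {'vertical_fov': 54.75139108821716, 'cx': 278.98341285039606, 'cy': 214.6514711864983, 'eye': array([ 1.25524079, -0.33855085,  0.8745907 ]), 'attitude': array([0.78516645, 0.33429977, 0.19944483, 0.48164206])}
top {'vertical_fov': 52.48717488580991, 'cx': 281.92846895584904, 'cy': 209.55103429281206, 'eye': array([0.36247315, 0.02704906, 1.0938893 ]), 'attitude': array([-0.69999245, -0.06465204,  0.05363188,  0.70919271])}
wrist {'vertical_fov': 58.164884207419966, 'cx': 278.91548711055486, 'cy': 205.61567858937013, 'eye': array([0.17737553, 0.55103458, 0.3732369 ]), 'attitude': array([ 0.8332297 , -0.11416322, -0.07271688,  0.5361038 ])}
{'clock': 0.15, 'qpos': array([ 1.02002325e+00,  2.76467444e-01,  1.50584360e+00,  1.04598909e-06,
        1.36069048e+00, -1.21000793e-01]), 'qd': array([ 6.26832449e-05, -2.32995397e-03, -4.39101773e-03, -1.69163691e-03,
       -1.72108780e-04,  2.14688561e-03]), 'effort': array([ 2.43694623e-03, -4.17141616e+01, -2.46033382e+01,  8.27750932e-05,
        7.63653370e-03,  2.89439129e-05]), 'position': array([0.23938109, 0.52237289, 0.23062781]), 'ee_rot': array([ 0.59466954, -0.3820982 ,  0.59556712,  0.38166597]), 'contact_force': array([-0.57344519,  0.30784138,  0.00130077]), 'moment': array([ 0.03778434, -0.05714954,  0.05101341]), 'width': 0.08495731755193958}
```

View pics/scene0.png

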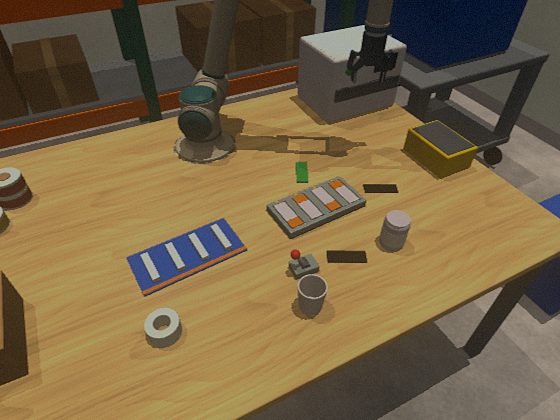

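View pics/top0.png

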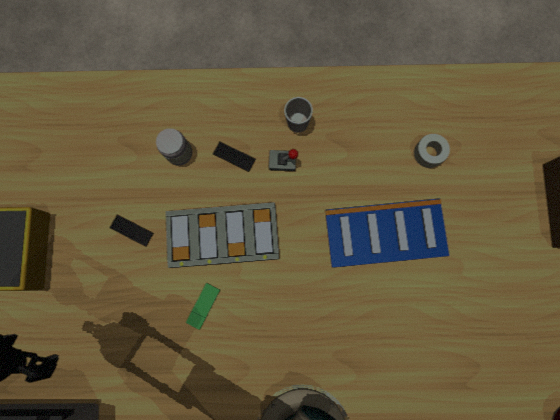

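View pics/wrist0.png

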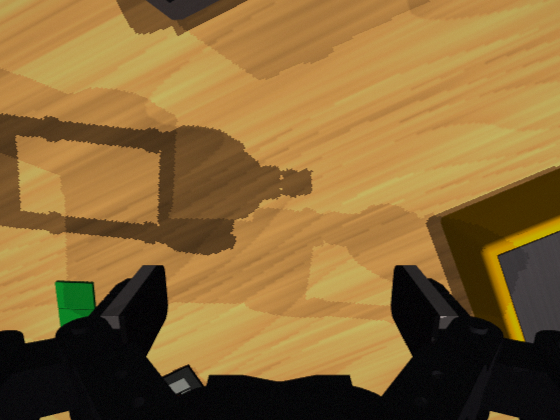

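The top view shows four silver/orange plates in the board pockets, at about (180,240), (208,237), (236,234) and (263,231). The tray is at (387,233) with its stripe on the far side, and the flag ball is at (293,155). Look-alikes to leave alone: black bars at (234,156) and (131,230), and a green bar at (204,306). Next I'll take an enlarged crop.

```bash
python3 - <<'E'
from h import *
im=cam("top"); c=im["color"]
a=cv2.resize(c[190:280,155:290],None,fx=5.9,fy=5.9,interpolation=cv2.INTER_CUBIC); cv2.imwrite("pics/board0.png",a)
a=cv2.resize(c[190:280,320:455],None,fx=5.9,fy=5.9,interpolation=cv2.INTER_CUBIC); cv2.imwrite("pics/tray0.png",a)
a=cv2.resize(c[135:185,255:315],None,fx=10,fy=10,interpolation=cv2.INTER_CUBIC); cv2.imwrite("pics/flag0.png",a)
E
```

```text
(no output)
```

View pics/board0.png

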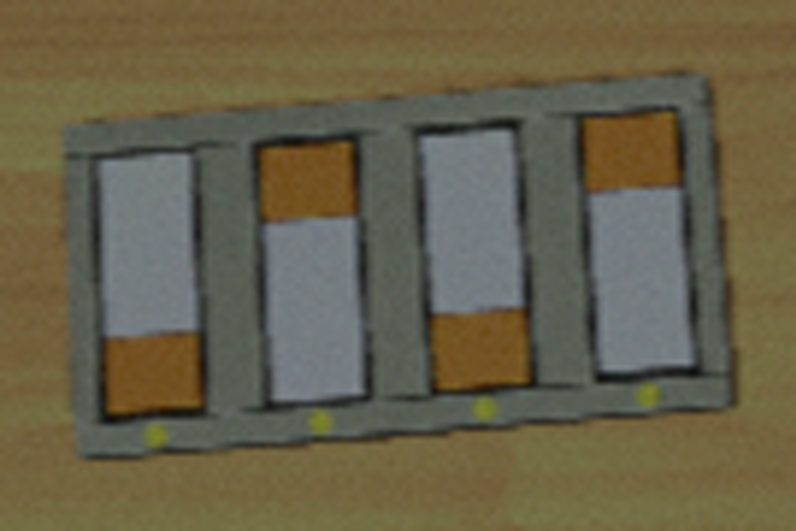

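View pics/tray0.png

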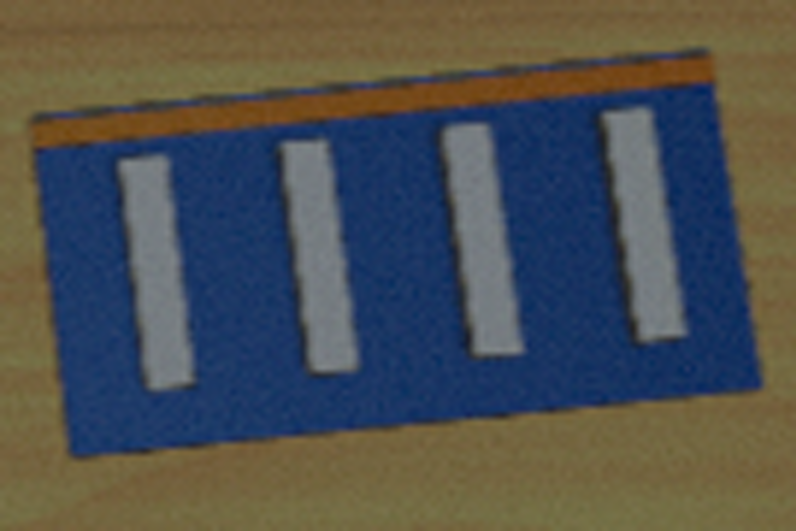

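View pics/flag0.png

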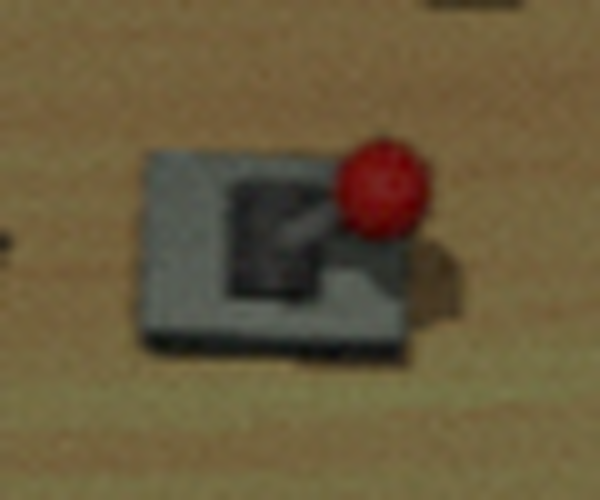

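The crop confirms it: pockets 3 and 1 have orange at the yellow dot, and pockets 2 and 0 have orange at the far end. The flag leans to image right, which is -y. Now the pose fits.

```bash
cat >> h.py <<'E'
def fit(P,Q):
    P=np.array(P)[:,:2];Q=np.array(Q)[:,:2]
    a=P-P.mean(0);b=Q-Q.mean(0)
    th=np.arctan2((a[:,0]*b[:,1]-a[:,1]*b[:,0]).sum(),(a*b).sum())
    M=np.array([[np.cos(th),-np.sin(th)],[np.sin(th),np.cos(th)]])
    t=Q.mean(0)-M@P.mean(0); res=Q-(P@M.T+t)
    return th,t,res
E
python3 - <<'E'
from h import *
im=cam("top")
def cr(u,v,u0,v0,s): return (u+.5)/s-.5+u0,(v+.5)/s-.5+v0
# board corners TL TR BR BL + dots
px=[cr(a,b,155,190,5.9) for a,b in [(65,125),(708,75),(732,402),(82,455)]]
Q=[onz(im,*p,.026) for p in px]
P=[(.072,.14),(.072,-.14),(-.072,-.14),(-.072,.14)]
th,t,r=fit(P,Q); print("board",np.degrees(th),t,(r*1000).round(1))
px=[cr(a,b,155,190,5.9) for a,b in [(155,435),(320,422),(485,408),(648,395)]]
Q2=[onz(im,*p,.023) for p in px];print(np.round(Q2,4))
# plates corners
pl=[[(98,155),(193,152),(205,410),(105,415)],[(258,145),(353,140),(367,398),(272,403)],[(420,132),(517,125),(532,385),(435,390)],[(582,117),(678,110),(695,368),(598,375)]]
for k in pl:
    Q=[onz(im,*cr(a,b,155,190,5.9),.026) for a,b in k]
    th,t2,r=fit([(.055,.02),(.055,-.02),(-.055,-.02),(-.055,.02)],Q);print("plate",np.degrees(th),t2,(r*1000).round(1).tolist())
px=[cr(a,b,320,190,5.9) for a,b in [(32,118),(708,50),(762,388),(72,457)]]
Q=[onz(im,*p,.006) for p in px]
P=[(.075,.15),(.075,-.15),(-.075,-.15),(-.075,.15)]
th,t,r=fit(P,Q); print("tray",np.degrees(th),t,(r*1000).round(1).tolist())
rs=[[(118,158),(168,155),(196,385),(147,390)],[(278,142),(330,140),(358,370),(310,375)],[(440,127),(492,124),(523,352),(472,356)],[(600,112),(652,108),(687,337),(637,342)]]
Pa=[];Qa=[]
for i,k in enumerate(rs):
    y=.105-.07*i
    Qa+=[onz(im,*cr(a,b,320,190,5.9),.020) for a,b in k]; Pa+=[(.05,y+.01),(.05,y-.01),(-.05,y-.01),(-.05,y+.01)]
th,t,r=fit(Pa,Qa); print("rests",np.degrees(th),t,(r*1000).round(1).tolist())
for (u,v) in [(200,200),(222,206),(300,200),(387,255),(300,280)]: print(pt(im,u,v))
u,v=cr(382,188,255,135,10); print("ball",onz(im,u,v,.075), pt(im,u,v))
px=[cr(a,b,255,135,10) for a,b in [(148,150),(410,165),(405,345),(142,335)]]
print("block",np.round([onz(im,*p,.025) for p in px],4))
z=im["z_map"]
for (u,v) in [(172,140),(300,105),(432,141)]: print(pt(im,u,v))
E
```

```text
board 3.8895182438520517 [0.4825659  0.19524728] [[-0.6 -0. ]
 [-1.7  0.8]
 [ 1.1  1.6]
 [ 1.2 -2.3]]
[[0.4106 0.2977 0.023 ]
 [0.4153 0.2275 0.023 ]
 [0.4203 0.1573 0.023 ]
 [0.4249 0.088  0.023 ]]
plate 3.46220852998873 [0.47563854 0.30081881] [[1.6, 0.9], [-0.1, -0.3], [-1.2, -1.6], [-0.3, 1.0]]
plate 3.8813126823038244 [0.47964193 0.2312622 ] [[1.1, 0.8], [0.0, -0.3], [-1.1, -0.5], [-0.0, -0.0]]
plate 3.572926631196223 [0.48450207 0.16121331] [[0.8, 1.2], [0.8, -0.8], [-1.3, -0.8], [-0.4, 0.5]]
plate 3.399628591825398 [0.49022085 0.09172262] [[0.6, 0.8], [0.7, -0.7], [-0.6, -0.7], [-0.7, 0.6]]
tray 4.957221756610924 [ 0.48397055 -0.22305634] [[-0.9, -1.3], [-0.9, 0.9], [0.8, 1.6], [1.0, -1.2]]
rests 4.791435767875514 [ 0.48404225 -0.22296681] [[0.2, 0.5], [-0.5, -1.2], [0.2, -1.0], [0.1, -0.1], [0.3, 1.1], [-0.8, -1.3], [-0.1, -0.1], [-0.3, 0.4], [0.0, 1.0], [-0.6, -1.5], [0.7, -0.5], [1.0, 1.2], [-0.3, 1.7], [-0.5, -0.8], [0.4, -0.4], [0.2, 0.9]]
[ 0.57650055  0.25819303 -0.00231635]
[0.55497743 0.19594769 0.02355097]
[ 0.57241843 -0.00448283 -0.00138158]
[ 0.42598541 -0.22246403  0.003743  ]
[ 0.36594935 -0.00052681  0.00214674]
ball [0.67582444 0.01348125 0.075     ] [0.67144531 0.01367086 0.08923911]
block [[0.7025 0.0737 0.025 ]
 [0.6973 0.0054 0.025 ]
 [0.649  0.0075 0.025 ]
 [0.6528 0.0756 0.025 ]]
[0.70631153 0.30784667 0.10180674]
[ 0.81375466 -0.00774371  0.04859176]
[ 0.71267444 -0.34358852  0.04230755]
```

```bash
cat >> h.py <<'E'
def toolR(yaw_y,pitch,flip=0):
    """tool with jaw axis z along horizontal dir at angle yaw_y(deg, world); x axis down, leaned so x has +sin(pitch) along approach fwd = jaw dir -90deg"""
    a=np.radians(yaw_y); z=np.array([np.cos(a),np.sin(a),0]); f=np.array([np.sin(a),-np.cos(a),0])
    if flip: z=-z
    p=np.radians(pitch); x=np.array([0,0,-np.cos(p)])+f*np.sin(p); y=np.cross(z,x)
    return R.from_matrix(np.c_[x,y,z])
def st():
    s=manip.get_state(); return np.array(s["position"]),q2R(s["ee_rot"]),s
def delta(pos,Rt,base=None):
    """shift cm and rotvec deg in tool axes from measured pose"""
    p,Rc,s=st() if base is None else base
    d=Rc.inv().apply(np.array(pos)-p)*100; w=(Rc.inv()*Rt).as_rotvec(degrees=True)
    return d.round(2),w.round(2)
BT=np.radians(3.7); BO=np.array([.4826,.1955])
def b2w(x,y,th=BT,o=BO):
    return np.array([np.cos(th)*x-np.sin(th)*y+o[0],np.sin(th)*x+np.cos(th)*y+o[1]])
E
python3 - <<'E'
from h import *
p,Rc,s=st(); print(p,Rc.as_matrix().round(3))
for f in (0,1):
  d=delta([*b2w(-.043,.105),.09],toolR(93.7,0,f)); print(f,d)
for i in range(4): print(b2w(-.043,-.105+.07*i))
E
```

```text
[0.239478   0.5225041  0.23088758] [[-0.    -0.909  0.417]
 [-0.001  0.417  0.909]
 [-1.     0.    -0.001]]
0 (array([ 14.1 , -26.96, -12.38]), array([-2.833e+01, -5.000e-02, -2.000e-02]))
1 (array([ 14.1 , -26.96, -12.38]), array([ 1.5167e+02, -2.0000e-02,  6.0000e-02]))
[0.44646552 0.08794397]
[0.44194826 0.15779806]
[0.437431   0.22765216]
[0.43291374 0.29750625]
```

```bash
python3 -m crank '[[14.1,-26.96,-12.38,-28.3,0,0,0],[14.1,-26.96,-12.38,-28.3,0,0,0],[14.1,-26.96,-12.38,-28.3,0,0,0],[14.1,-26.96,-12.38,-28.3,0,0,0],[14.1,-26.96,-12.38,-28.3,0,0,0]]' 60
python3 -m crank '[[0,0,0,0,0,0,0],[0,0,0,0,0,0,0]]'
python3 - <<'E'
from h import *
print(delta([*b2w(-.043,.105),.09],toolR(93.7,0)))
im=cam("wrist"); cv2.imwrite("pics/w1.png",im["color"])
im=cam("top"); cv2.imwrite("pics/t1.png",im["color"][190:400,100:380].repeat(2,0).repeat(2,1))
E
```

```text
clock: 0.88
position: [0.4217, 0.3113, 0.0989]
ee_rot: [-0.484, 0.516, -0.483, -0.516]
contact_force: [-0.3, 0.6, 1.0]
width: 0.0
clock: 1.12
position: [0.4206, 0.3127, 0.0996]
ee_rot: [0.484, -0.515, 0.484, 0.516]
contact_force: [-0.3, -0.4, -0.0]
width: 0.0002
(array([ 0.96, -1.14, -1.59]), array([-0.09,  0.03, -0.02]))
```

View pics/w1.png

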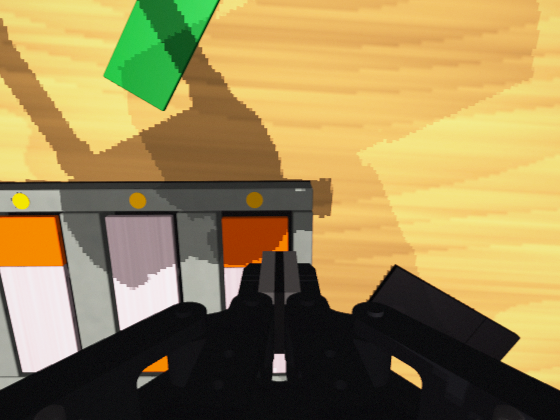

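View pics/t1.png

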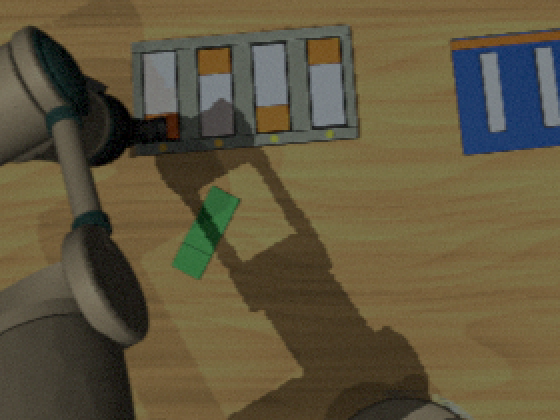

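The wrist view shows the yellow dots at (21,200), (138,200) and (255,200), with the plate ends just below them. I'll measure from it.

```bash
python3 - <<'E'
from h import *
im=cam("wrist"); 
for u,v in [(21,200),(138,200),(254.5,200)]: print(onz(im,u,v,.023),pt(im,u,v))
# plate 3 near-end corners, plate2
for u,v in [(223,217),(289,217),(107,217),(175,215)]: print(onz(im,u,v,.026),pt(im,u,v))
print(st()[0])
E
```

```text
[0.42025002 0.15877338 0.023     ] [0.41998318 0.15936134 0.02385901]
[0.41552948 0.22892671 0.023     ] [0.41563998 0.22878712 0.02261787]
[0.41082405 0.2988556  0.023     ] [0.41082291 0.2988558  0.02300425]
[0.42185039 0.28063348 0.026     ] [0.42207068 0.28054334 0.02531653]
[0.4191894  0.32022787 0.026     ] [0.42593175 0.32133105 0.00425363]
[0.4265233  0.21110255 0.026     ] [0.42659295 0.21101088 0.02579745]
[0.42252406 0.25186098 0.026     ] [0.42259672 0.2518019  0.02577674]
[0.42015022 0.31381552 0.10026748]
```

```bash
sed -i 's/^BT=.*/BT=np.radians(3.8); BO=np.array([.4826,.1970])/' h.py; python3 - <<'E'
from h import *
for i in (3,2,1,0): print(i,delta([*b2w(-.041,-.105+.07*i),.04],toolR(93.8,0)))
E
```

```text
3 (array([ 6.03, -1.35, -1.58]), array([-0.02,  0.06,  0.07]))
2 (array([ 6.02, -1.35, -8.58]), array([-0.02,  0.06,  0.07]))
1 (array([  6.01,  -1.36, -15.58]), array([-0.02,  0.06,  0.07]))
0 (array([  6.01,  -1.36, -22.58]), array([-0.02,  0.06,  0.07]))
```

```bash
python3 -m crank '[[3,-1.35,-1.58,0,0,0,0],[6.03,-1.35,-1.58,0,0,0,0],[6.03,-1.35,-1.58,0,0,0,0]]'
python3 -m crank '[[1,0,0,0,0,0,0],[1.4,0,0,0,0,0,0],[1.7,0,0,0,0,0,0],[2,0,0,0,0,0,0]]'
python3 -m crank '[[0.3,0,0,0,0,0,0],[0.3,0,0,0,0,0,0]]'
```

```text
clock: 1.65
position: [0.4329, 0.2978, 0.038]
ee_rot: [0.482, -0.516, 0.485, 0.517]
contact_force: [-0.2, 0.7, -0.0]
width: -0.0
clock: 2.15
position: [0.4334, 0.2978, 0.0197]
ee_rot: [0.483, -0.515, 0.484, 0.516]
contact_force: [-5.1, 1.0, 4.1]
width: -0.0002
clock: 2.4
position: [0.4331, 0.2978, 0.0175]
ee_rot: [0.483, -0.515, 0.484, 0.516]
contact_force: [-7.3, 0.4, 11.6]
width: 0.0001
```

```bash
python3 -m crank '[[0.2,0,0,0,0,0,0],[0.2,0,0,0,0,0,0]]'
python3 -m crank '[[0.2,0,0,0,0,0,0],[0.2,0,0,0,0,0,0]]'
python3 - <<'E'
from h import *
im=cam("wrist"); cv2.imwrite("pics/w2.png",im["color"])
im=cam("scene"); cv2.imwrite("pics/s2.png",cv2.resize(im["color"][160:250,250:390],None,fx=5.5,fy=5.5))
E
```

```text
clock: 2.65
position: [0.4331, 0.2978, 0.0171]
ee_rot: [0.483, -0.515, 0.484, 0.516]
contact_force: [-9.6, -0.9, 23.5]
width: 0.0002
clock: 2.9
position: [0.4332, 0.2979, 0.0167]
ee_rot: [0.484, -0.515, 0.484, 0.516]
contact_force: [-11.7, -1.5, 36.5]
width: 0.0002
```

View pics/s2.png

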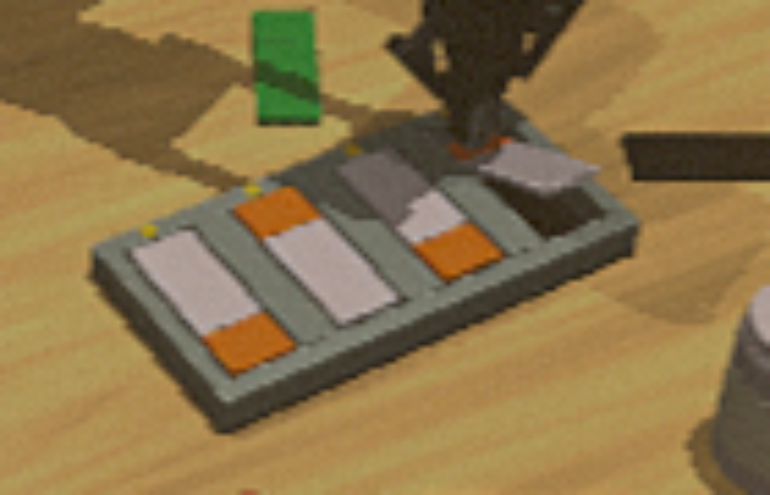

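The scene crop shows plate 3 tipped, with its far end raised at about (540,165). The force rise means it's on the stop. Now the other three.

```bash
python3 -m crank '[[-3,0,0,0,0,0,0],[-3,0,-5,0,0,0,0],[-3,0,-7,0,0,0,0],[-3,0,-7,0,0,0,0],[-1,0,-7,0,0,0,0]]'
python3 -m crank '[[0.4,0,0,0,0,0,0],[0.6,0,0,0,0,0,0],[0.6,0,0,0,0,0,0]]'
python3 -m crank '[[0.2,0,0,0,0,0,0],[0.2,0,0,0,0,0,0]]'
```

```text
clock: 3.62
position: [0.4414, 0.2289, 0.0236]
ee_rot: [-0.486, 0.516, -0.482, -0.515]
contact_force: [-7.1, 0.5, 12.4]
width: 0.0003
clock: 4.0
position: [0.439, 0.2284, 0.0179]
ee_rot: [0.483, -0.516, 0.484, 0.516]
contact_force: [-5.8, -1.6, 15.6]
width: -0.0002
clock: 4.25
position: [0.4391, 0.2284, 0.0176]
ee_rot: [-0.484, 0.516, -0.483, -0.516]
contact_force: [-8.3, -2.2, 29.2]
width: -0.0
```

```bash
python3 -m crank '[[-3,0,0,0,0,0,0],[-3,0,-5,0,0,0,0],[-3,0,-7,0,0,0,0],[-3,0,-7,0,0,0,0],[-1,0,-7,0,0,0,0]]'
python3 -m crank '[[0.4,0,0,0,0,0,0],[0.6,0,0,0,0,0,0],[0.6,0,0,0,0,0,0]]'
python3 -m crank '[[0.2,0,0,0,0,0,0],[0.2,0,0,0,0,0,0]]'
```

```text
clock: 4.88
position: [0.4461, 0.1592, 0.0253]
ee_rot: [-0.485, 0.517, -0.482, -0.515]
contact_force: [-2.1, 0.6, 14.2]
width: -0.0001
clock: 5.25
position: [0.4432, 0.1586, 0.0183]
ee_rot: [0.483, -0.515, 0.484, 0.516]
contact_force: [-2.6, 0.9, 3.2]
width: -0.0003
clock: 5.5
position: [0.4433, 0.1586, 0.0177]
ee_rot: [0.484, -0.515, 0.484, 0.516]
contact_force: [-6.1, 1.4, 15.9]
width: -0.0001
```

```bash
python3 -m crank '[[-3,0,0,0,0,0,0],[-3,0,-5,0,0,0,0],[-3,0,-7,0,0,0,0],[-3,0,-7,0,0,0,0],[-1,0,-7,0,0,0,0]]'
python3 -m crank '[[0.4,0,0,0,0,0,0],[0.6,0,0,0,0,0,0],[0.6,0,0,0,0,0,0]]'
python3 -m crank '[[0.2,0,0,0,0,0,0],[0.2,0,0,0,0,0,0]]'
```

```text
clock: 6.12
position: [0.4507, 0.0885, 0.0272]
ee_rot: [-0.485, 0.517, -0.482, -0.514]
contact_force: [-0.4, 0.8, 0.0]
width: -0.0001
clock: 6.5
position: [0.448, 0.0885, 0.0202]
ee_rot: [0.483, -0.516, 0.484, 0.516]
contact_force: [-1.2, -0.0, 0.8]
width: 0.0004
clock: 6.75
position: [0.4476, 0.0884, 0.0181]
ee_rot: [0.484, -0.515, 0.484, 0.516]
contact_force: [-2.8, 1.1, 3.2]
width: -0.0
```

```bash
python3 -m crank '[[0.2,0,0,0,0,0,0],[0.2,0,0,0,0,0,0]]'
python3 -m crank '[[-4,0,0,0,0,0,5.6],[-12,0,0,0,0,0,5.6],[-16,-8,0,0,0,0,5.6],[-16,-12,0,0,0,0,5.6]]'
python3 - <<'E'
from h import *
im=cam("scene"); cv2.imwrite("pics/s3.png",cv2.resize(im["color"][160:250,250:390],None,fx=5.5,fy=5.5))
im=cam("top"); cv2.imwrite("pics/t3.png",cv2.resize(im["color"][190:280,155:290],None,fx=5.9,fy=5.9))
print(st()[0])
E
```

```text
clock: 7.0
position: [0.4477, 0.0884, 0.0175]
ee_rot: [0.484, -0.515, 0.484, 0.516]
contact_force: [-6.8, 0.4, 18.5]
width: -0.0001
clock: 7.5
position: [0.5619, 0.0953, 0.177]
ee_rot: [-0.486, 0.518, -0.482, -0.514]
contact_force: [0.5, -0.4, 0.2]
width: 0.056
[0.56843297 0.09518348 0.1763618 ]
```

View pics/s3.png

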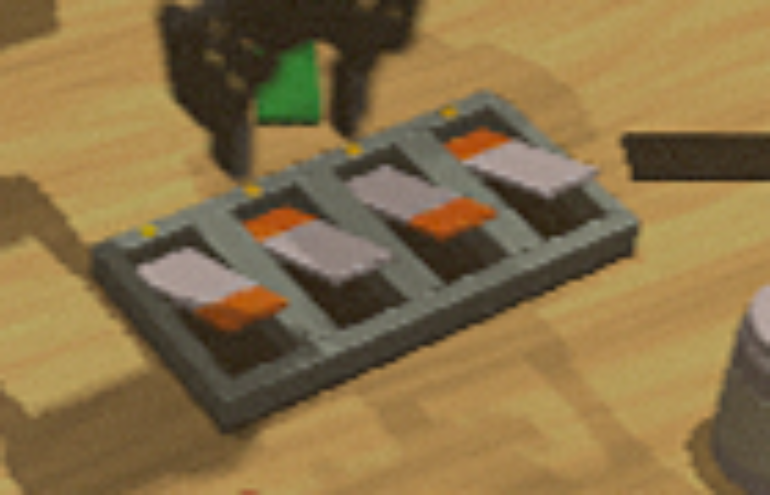

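View pics/t3.png

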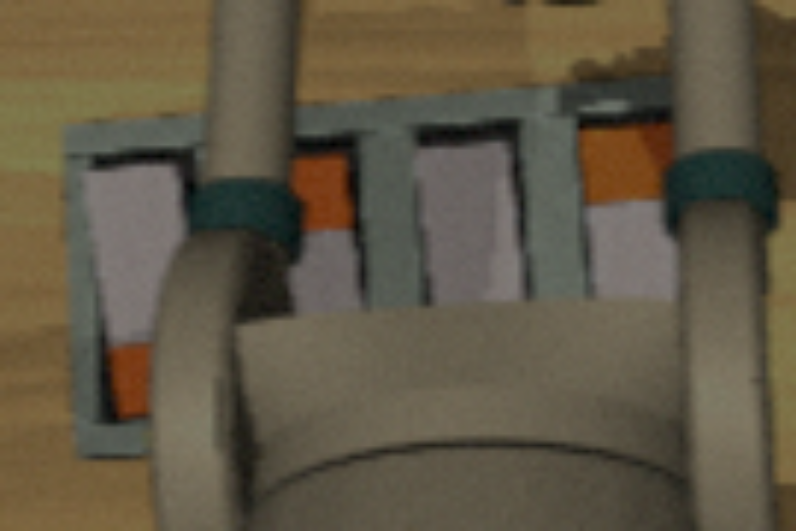

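All four are tipped. I'll measure the raised far edges in the top crop: plate 3 at about (85,170)-(181,164), plate 1 at (415,145)-(510,141).

```bash
python3 - <<'E'
from h import *
im=cam("top")
def cr(u,v,u0=155,v0=190,s=5.9): return (u+.5)/s-.5+u0,(v+.5)/s-.5+v0
for n,k in dict(p3=[(85,170),(181,164)],p1=[(415,145),(510,141)],p0=[(580,126),(672,121)],p2r=[(350,154)]).items():
    print(n,[onz(im,*cr(*c),.052).round(4).tolist() for c in k])
for i in range(4):
    # predicted top edge
    s=.055;c,sn=np.cos(.4),np.sin(.4); x=-.014+(s+.014)*c-(.011)*sn
    print(i,b2w(x,-.105+.07*i-.02).round(4),b2w(x,-.105+.07*i+.02).round(4))
w=cam("wrist"); cv2.imwrite("pics/w3.png",w["color"])
E
```

```text
p3 [[0.5205, 0.323, 0.052], [0.5225, 0.2826, 0.052]]
p1 [[0.5292, 0.1839, 0.052], [0.5303, 0.1439, 0.052]]
p0 [[0.5363, 0.1144, 0.052], [0.5379, 0.0757, 0.052]]
p2r [[0.5257, 0.2113, 0.052]]
0 [0.5361 0.0753] [0.5334 0.1152]
1 [0.5314 0.1451] [0.5288 0.185 ]
2 [0.5268 0.215 ] [0.5241 0.2549]
3 [0.5221 0.2848] [0.5195 0.3247]
```

View pics/w3.png

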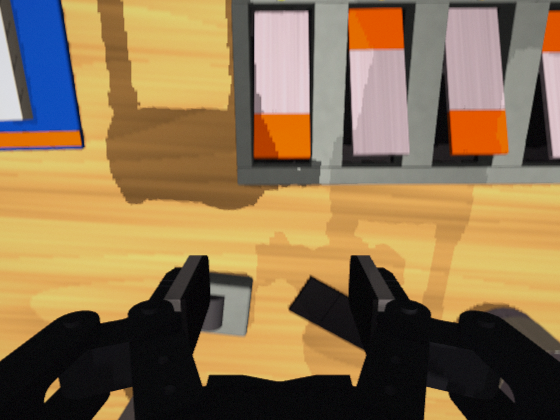

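```bash
sed -i 's/^BT=.*/BT=np.radians(3.8); BO=np.array([.4830,.1960])/' h.py; cat >> h.py <<'E'
def grasp(i,s=.043,d=.013,back=0.0,bt=.4):
    c,n=np.cos(bt),np.sin(bt)
    h=.006-d+back
    x=-.014+(s+.014)*c-h*n; z=.015+(s+.014)*n+h*c
    return np.array([*b2w(x,-.105+.07*i),z]),toolR(90+np.degrees(BT),np.degrees(bt))
E
python3 - <<'E'
from h import *
w=cam("wrist")
print([onz(w,u,v,.052).round(4).tolist() for u,v in [(254,158.5),(309.5,158.5),(354,156),(409,154)]])
for i in range(4):
    s=.055;c,sn=np.cos(.4),np.sin(.4); x=-.014+(s+.014)*c-(.011)*sn
    print(i,b2w(x,-.105+.07*i-.02).round(4),b2w(x,-.105+.07*i+.02).round(4))
print(grasp(0)[0],grasp(0,back=.06)[0],st()[0])
print(delta(*grasp(0,back=.06)))
E
```

```text
[[0.5328, 0.0762, 0.052], [0.5302, 0.115, 0.052], [0.5264, 0.1459, 0.052], [0.5225, 0.1841, 0.052]]
0 [0.5365 0.0743] [0.5338 0.1142]
1 [0.5318 0.1441] [0.5292 0.184 ]
2 [0.5272 0.214 ] [0.5245 0.2539]
3 [0.5225 0.2838] [0.5199 0.3237]
[0.53109453 0.09396308 0.03074942] [0.5077808  0.09241458 0.08601308] [0.55860132 0.09499935 0.17252478]
(array([8.66, 5.08, 0.07]), array([ -0.13,  -0.03, -22.97]))
```

```bash
sed -i 's/^BT=.*/BT=np.radians(3.8); BO=np.array([.4820,.1962])/' h.py; python3 -m crank '[[8.66,5.0,0.07,0,0,-11,5.6],[8.66,5.0,0.07,0,0,-23,5.6],[8.66,5.0,0.07,0,0,-23,5.6],[8.66,5.0,0.07,0,0,-23,5.6]]'
python3 - <<'E'
from h import *
print(delta(*grasp(0,back=.06)),delta(*grasp(0)))
w=cam("wrist"); cv2.imwrite("pics/w4.png",w["color"])
E
```

```text
clock: 8.25
position: [0.4967, 0.0924, 0.0809]
ee_rot: [-0.573, 0.599, -0.376, -0.414]
contact_force: [-0.3, 0.2, 0.6]
width: 0.0562
(array([-0.09, -1.13, -0.04]), array([-0.11, -0.01, -0.89])) (array([ 5.91, -1.22, -0.04]), array([-0.11, -0.01, -0.89]))
```

View pics/w4.png

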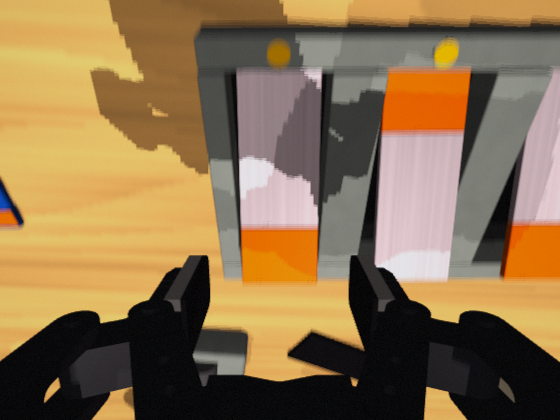

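The plate is centred between the fingers: its end is at columns 242–318, and the finger inner edges are at 208 and 350. Descending.

```bash
python3 -m crank '[[2,-1.22,-0.04,0,0,-0.9,5.6],[4,-1.22,-0.04,0,0,-0.9,5.6],[5.9,-1.22,-0.04,0,0,-0.9,5.6],[5.9,-1.22,-0.04,0,0,-0.9,5.6]]'
python3 - <<'E'
from h import *
print(delta(*grasp(0)))
w=cam("wrist"); cv2.imwrite("pics/w5.png",w["color"])
w=cam("scene"); cv2.imwrite("pics/s5.png",cv2.resize(w["color"][160:250,230:370],None,fx=5.5,fy=5.5))
E
```

```text
clock: 8.8
position: [0.545, 0.0945, 0.037]
ee_rot: [-0.58, 0.605, -0.367, -0.405]
contact_force: [0.1, -0.9, -0.6]
width: 0.0557
(array([-0.03,  1.61,  0.06]), array([-0.13, -0.04,  0.96]))
```

View pics/w5.png

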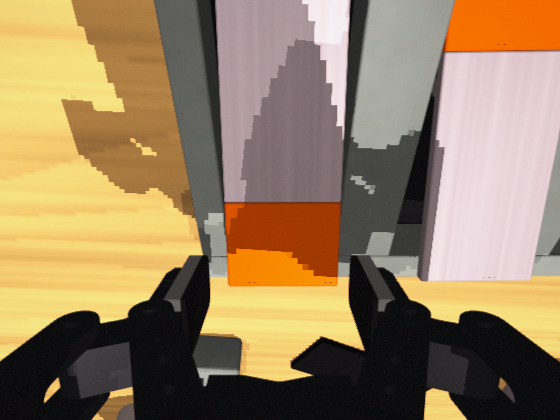

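View pics/s5.png

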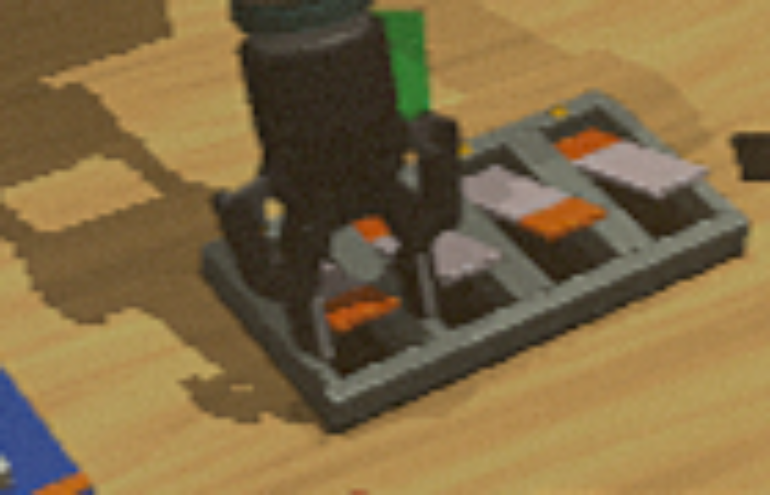

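```bash
python3 -m crank '[[0,1.3,0.05,0,0,0.9,5.6],[0,1.3,0.05,0,0,0.9,5.6],[0,1.3,0.05,0,0,0.9,5.6]]'
python3 - <<'E'
from h import *
print(delta(*grasp(0)), st()[2]["qd"].round(3))
E
python3 -m crank '[[0,0,0,0,0,0,5.6],[0,0,0,0,0,0,5.6]]'
python3 - <<'E'
from h import *
print(delta(*grasp(0)), st()[2]["qd"].round(3))
w=cam("wrist"); cv2.imwrite("pics/w6.png",w["color"])
E
```

```text
clock: 9.28
position: [0.5312, 0.0942, 0.0324]
ee_rot: [-0.577, 0.602, -0.371, -0.409]
contact_force: [-0.8, -0.1, -0.7]
width: 0.056
(array([0.11, 0.17, 0.  ]), array([-0.11, -0.05,  0.13])) [ 0.002  0.004 -0.006 -0.    -0.004 -0.002]
clock: 9.52
position: [0.5314, 0.0942, 0.0321]
ee_rot: [-0.577, 0.602, -0.371, -0.409]
contact_force: [0.3, -0.1, 0.2]
width: 0.0563
(array([0.07, 0.17, 0.01]), array([-0.12, -0.05,  0.11])) [-0.    -0.     0.    -0.     0.001 -0.   ]
```

View pics/w6.png

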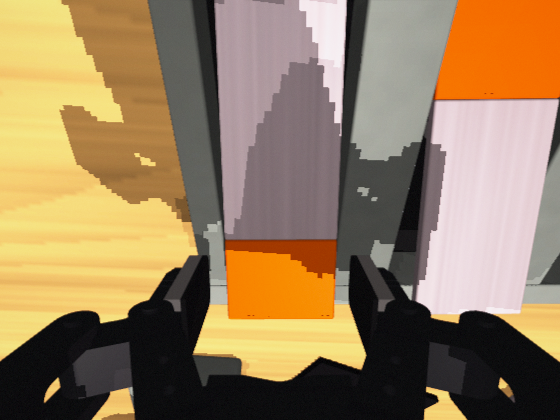

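```bash
python3 - <<'E'
from h import *
w=cam("wrist"); p,Rc,s=st()
for u,v in [(280,314),(280,250),(235,280),(325,280),(280,318.5),(280,150)]:
    q=pt(w,u,v); print(u,v,(Rc.inv().apply(q-p)*1000).round(1))
E
```

```text
280 314 [-16.9  -9.3   0.9]
280 250 [-18.3  17.1   0.8]
235 280 [-18.2   5.4 -15.5]
325 280 [-18.    5.3  17.2]
280 318.5 [-16.9 -11.2   0.9]
280 150 [-17.4  52.3   0.7]
```

Plate end is 11 mm ahead of the pad centre, parallel, top face 17 mm behind the tips: as intended. Gripping and lifting.

```bash
python3 -m crank '[[0,0,0,0,0,0,3.8],[0,0,0,0,0,0,3.5],[0,0,0,0,0,0,3.5],[0,0,0,0,0,0,3.5]]' 70
python3 -m crank '[[-2,0,0,0,0,0,3.5],[-5,-1,0,0,0,0,3.5],[-8,-2,0,0,0,0,3.5],[-10,-3,0,0,0,11,3.5],[-12,-4,0,0,0,22.9,3.5]]'
python3 -m crank '[[0,0,0,0,0,0,3.5],[0,0,0,0,0,0,3.5]]'
python3 - <<'E'
from h import *
w=cam("wrist"); cv2.imwrite("pics/w7.png",w["color"])
t=cam("top"); cv2.imwrite("pics/t7.png",cv2.resize(t["color"][190:280,320:455],None,fx=5.9,fy=5.9))
p,Rc,s=st(); print(p,s["qpos"].round(3))
for u,v in [(280,300),(280,250),(280,150),(280,50)]:
    q=pt(w,u,v); print(u,v,(Rc.inv().apply(q-p)*1000).round(1),q[2])
E
```

```text
clock: 10.12
position: [0.5313, 0.0942, 0.0319]
ee_rot: [-0.577, 0.602, -0.371, -0.409]
contact_force: [-0.6, -0.0, -0.4]
width: 0.038
clock: 10.75
position: [0.5202, 0.0936, 0.1543]
ee_rot: [-0.505, 0.535, -0.462, -0.495]
contact_force: [1.0, -0.7, -2.1]
width: 0.0383
clock: 11.0
position: [0.5198, 0.0936, 0.1514]
ee_rot: [-0.505, 0.536, -0.461, -0.495]
contact_force: [-0.4, -0.8, -0.6]
width: 0.0378
[0.51874043 0.09359885 0.15120363] [ 0.045  0.221  1.797  0.003  1.039 -1.592]
280 300 [-15.8  -5.    0.8] 0.1673298581023223
280 250 [-15.8  15.2   0.7] 0.16567962811614562
280 150 [-12.4  50.8   0.6] 0.15928099876066074
280 50 [-9.6 83.1  0.5] 0.1537859883699745
```

View pics/w7.png

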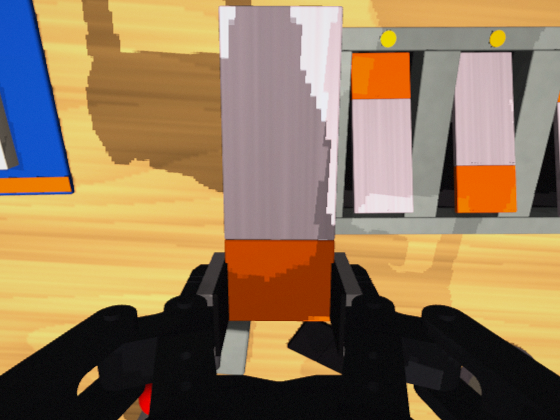

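View pics/t7.png

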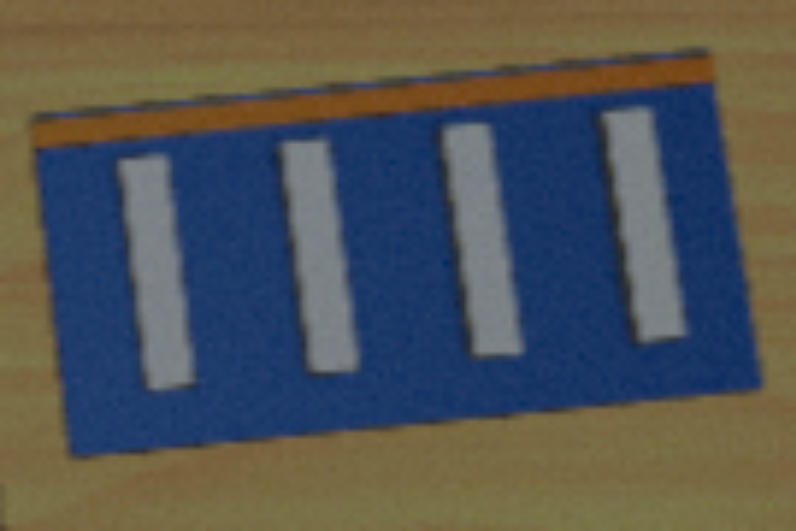

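Plate held. The tail droops about 10° in world, and the tray hasn't moved. Now computing the hover over rest0 with the plate levelled.

```bash
cat >> h.py <<'E'
TT=np.radians(4.85); TO=np.array([.4840,-.2230])
def place(i,z,flip=0,pitch=-4.5,off=.044):
    C=b2w(0,-.105+.07*i,TT,TO); e=np.array([np.cos(TT),np.sin(TT)])
    if flip: e=-e
    return np.array([*(C+off*e),z]),toolR(90+np.degrees(TT)-180*flip,pitch)
E
python3 - <<'E'
from h import *
print(delta(*place(0,.10)),place(0,.1)[0])
E
```

```text
(array([  5.  ,   1.32, -41.78]), array([-1.15,  0.04,  9.32])) [ 0.53671993 -0.32390396  0.1       ]
```

```bash
python3 -m crank '[[0,1.3,-6,-1.1,0,4,3.5],[0,1.3,-12,-1.1,0,9.3,3.5],[0,1.3,-18,-1.1,0,9.3,3.5],[0,1.3,-24,-1.1,0,9.3,3.5],[0,1.3,-30,-1.1,0,9.3,3.5]]'
python3 -m crank '[[2,0.2,-6,0,0,0,3.5],[4,0.2,-11.8,0,0,0,3.5],[5,0.2,-11.8,0,0,0,3.5],[5,0.2,-11.8,0,0,0,3.5],[5,0.2,-11.8,0,0,0,3.5]]'
python3 - <<'E'
from h import *
print(delta(*place(0,.10)),st()[0])
w=cam("wrist"); cv2.imwrite("pics/w8.png",w["color"]); p,Rc,s=st()
for u,v in [(280,300),(280,250),(280,150),(280,50)]:
    q=pt(w,u,v); print(u,v,(Rc.inv().apply(q-p)*1000).round(1),q[2])
E
```

```text
clock: 11.72
position: [0.5264, -0.2075, 0.1507]
ee_rot: [0.459, -0.502, 0.498, 0.539]
contact_force: [0.4, -0.0, -1.1]
width: 0.0379
clock: 12.35
position: [0.5318, -0.3229, 0.1024]
ee_rot: [0.459, -0.502, 0.497, 0.539]
contact_force: [0.2, 0.7, -0.9]
width: 0.0378
(array([ 0.2 , -0.5 , -0.14]), array([0.02, 0.06, 0.22])) [ 0.53181559 -0.32290936  0.10236488]
280 300 [-17.   -2.6   1. ] 0.11958082225294722
280 250 [-13.9  16.    1. ] 0.11784675207969245
280 150 [-13.4  52.3   0.9] 0.12003189006778917
280 50 [-11.3  84.3   0.8] 0.12032959693023956
```

View pics/w8.png

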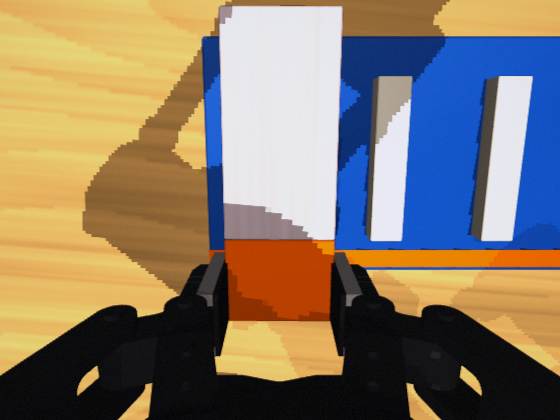

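Plate level (z about 0.120 at both ends). Checking the tray with wrist-view corners of rest 1 and rest 2 in an enlarged crop.

```bash
python3 - <<'E'
import cv2
a=cv2.imread("pics/w8.png"); cv2.imwrite("pics/w8c.png",cv2.resize(a[60:275,345:560],None,fx=2.75,fy=2.75,interpolation=cv2.INTER_CUBIC))
E
```

```text
(no output)
```

View pics/w8c.png

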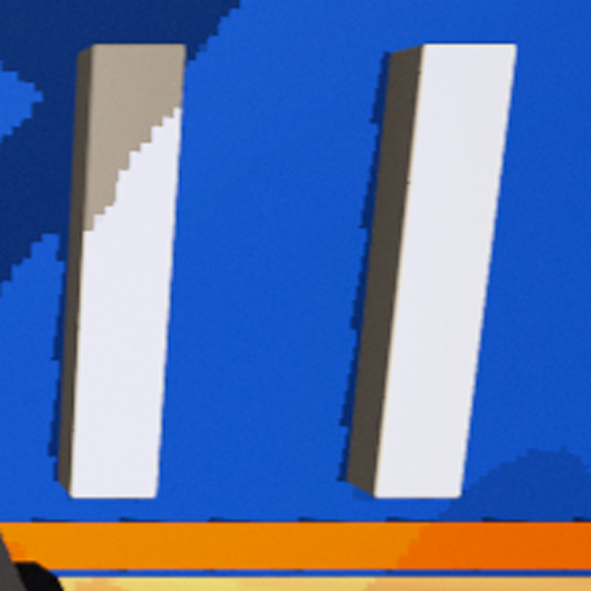

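```bash
python3 - <<'E'
from h import *
w=cam("wrist")
cr=lambda u,v:((u+.5)/2.75-.5+345,(v+.5)/2.75-.5+60)
k=[(92,44),(186,44),(157,497),(70,497),(423,44),(516,44),(461,497),(375,497)]
P=[(-.05,-.045),(-.05,-.025),(.05,-.025),(.05,-.045),(-.05,.025),(-.05,.045),(.05,.045),(.05,.025)]
Q=[onz(w,*cr(*c),.020) for c in k]
th,t,r=fit(P,Q); print(np.degrees(th),t,(r*1000).round(1).tolist())
print(st()[0],delta(*place(0,.10)))
E
```

```text
5.121106368371747 [ 0.48468682 -0.22363113] [[0.1, 0.0], [0.2, -0.1], [-0.3, -0.0], [-0.3, -0.1], [0.2, 0.1], [0.3, -0.2], [-0.1, 0.0], [-0.2, 0.2]]
[ 0.53245452 -0.32329923  0.10299102] (array([ 0.27, -0.44, -0.1 ]), array([ 0.04, -0.01,  0.28]))
```

```bash
sed -i 's/^TT=.*/TT=np.radians(5.12); TO=np.array([.4847,-.2236])/' h.py
python3 - <<'E'
from h import *
w=cam("wrist"); p,Rc,s=st()
for u,v in [(280,319),(280,317),(280,8),(280,10),(222,30),(340,30),(228,290),(332,290)]:
    q=pt(w,u,v); print(u,v,(Rc.inv().apply(q-p)*1000).round(1),q.round(4))
print(delta(*place(0,.012)))
E
```

```text
280 319 [-16.  -11.7   1. ] [ 0.5453 -0.3214  0.1181]
280 317 [-17.2 -10.1   1. ] [ 0.5438 -0.3215  0.1194]
280 8 [-9.3 96.8  0.7] [ 0.437  -0.3309  0.1194]
280 10 [-9.7 96.1  0.7] [ 0.4377 -0.3309  0.1198]
222 30 [-11.   90.  -17.8] [ 0.4454 -0.3489  0.1206]
340 30 [-9.6 90.3 20.2] [ 0.4418 -0.311   0.1192]
228 290 [-16.8   0.9 -18.2] [ 0.5344 -0.3416  0.1199]
332 290 [-21.7   3.6  19.4] [ 0.5289 -0.3043  0.1249]
(array([ 9.04, -1.19, -0.12]), array([-0.23, -0.  ,  0.29]))
```

```bash
python3 -m crank '[[4,-0.63,-0.23,-0.2,0,0,3.5],[7,-0.86,-0.23,-0.2,0,0,3.5],[8.5,-0.98,-0.23,-0.2,0,0,3.5],[8.5,-0.98,-0.23,-0.2,0,0,3.5]]'
python3 -m crank '[[0.4,-0.03,0,0,0,0,3.5],[0.4,-0.03,0,0,0,0,3.5]]'
python3 -m crank '[[0.3,-0.02,0,0,0,0,3.5],[0.3,-0.02,0,0,0,0,3.5]]'
```

```text
clock: 13.0
position: [0.5355, -0.3259, 0.0162]
ee_rot: [0.458, -0.503, 0.497, 0.54]
contact_force: [0.3, -0.6, -0.5]
width: 0.0379
clock: 13.25
position: [0.5362, -0.3269, 0.0135]
ee_rot: [0.458, -0.504, 0.497, 0.538]
contact_force: [0.3, 0.3, -0.7]
width: 0.0378
clock: 13.5
position: [0.5356, -0.3266, 0.0097]
ee_rot: [0.458, -0.503, 0.497, 0.539]
contact_force: [-0.7, 0.1, -1.1]
width: 0.0376
```

```bash
python3 -m crank '[[0.15,-0.01,0,0,0,0,3.5],[0.15,-0.01,0,0,0,0,3.5]]'
python3 - <<'E'
from h import *
w=cam("wrist"); cv2.imwrite("pics/w9.png",w["color"]); p,Rc,s=st(); print(p,s["contact_force"])
for u,v in [(280,317),(280,250),(280,150),(280,50),(280,10)]:
    q=pt(w,u,v); print(u,v,q.round(4))
E
```

```text
clock: 13.75
position: [0.5358, -0.3267, 0.0088]
ee_rot: [0.458, -0.503, 0.497, 0.539]
contact_force: [-1.4, 0.8, 3.8]
width: 0.0378
[ 0.5357802  -0.32672936  0.00876464] [-1.05901949  0.70756436  4.24657803]
280 317 [ 0.5473 -0.3249  0.0248]
280 250 [ 0.5209 -0.3273  0.0252]
280 150 [ 0.4852 -0.3305  0.0248]
280 50 [ 0.4531 -0.3334  0.0263]
280 10 [ 0.4408 -0.3345  0.0249]
```

View pics/w9.png

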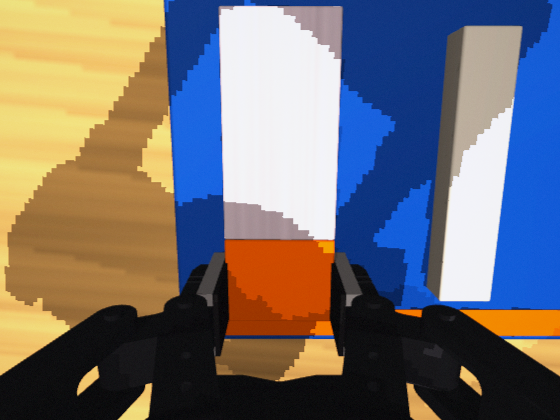

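Contact at 4 N, with the plate's top face at z = 0.025, so it's flat on the rest. Releasing.

```bash
python3 -m crank '[[0,0,0,0,0,0,5.2],[0,0,0,0,0,0,5.2],[0,0,0,0,0,0,5.2]]'
python3 -m crank '[[-3,0.24,0,0,0,0,5.4],[-8,0.6,0,0,0,0,5.4],[-13,1,0,0,0,-4.5,5.4],[-13,1,0,0,0,-4.5,5.4]]'
python3 -m crank '[[0,0,0,0,0,0,5.4],[0,0,0,0,0,0,5.4]]'
python3 - <<'E'
from h import *
w=cam("wrist"); cv2.imwrite("pics/w10.png",w["color"]);print(st()[0])
E
```

```text
clock: 14.18
position: [0.5356, -0.3265, 0.0078]
ee_rot: [0.458, -0.503, 0.497, 0.539]
contact_force: [-0.6, 0.3, 1.0]
width: 0.0519
clock: 14.68
position: [0.5369, -0.3286, 0.1435]
ee_rot: [-0.479, 0.525, -0.477, -0.517]
contact_force: [0.1, 0.1, -0.3]
width: 0.054
clock: 14.92
position: [0.5347, -0.326, 0.1367]
ee_rot: [0.479, -0.521, 0.477, 0.522]
contact_force: [0.3, 0.3, -1.6]
width: 0.0538
[ 0.53482492 -0.32604002  0.13664388]
```

View pics/w10.png

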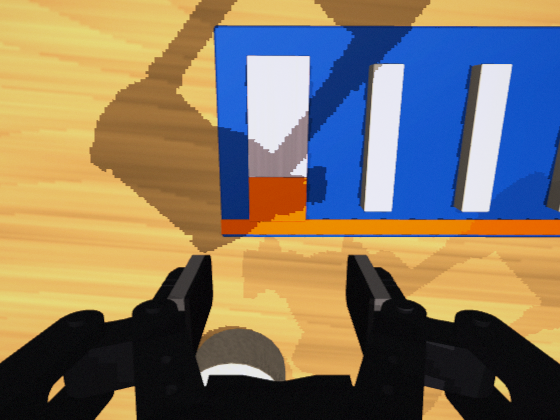

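Plate a on rest0: corners about (247,56), (310,56), (306,220), (249,220). Measuring against the tray.

```bash
cat >> h.py <<'E'
def trayfit(w,rests,off=(0,0),s=1):
    P=[];Q=[]
    for i,k in rests.items():
        y=-.105+.07*i
        P+=[(-.05,y-.01),(-.05,y+.01),(.05,y+.01),(.05,y-.01)]
        Q+=[onz(w,(u+.5)/s-.5+off[0],(v+.5)/s-.5+off[1],.020) for u,v in k]
    return fit(P,Q)
def platefit(w,k,z=.025,off=(0,0),s=1):
    return fit([(-.055,-.02),(-.055,.02),(.055,.02),(.055,-.02)],[onz(w,(u+.5)/s-.5+off[0],(v+.5)/s-.5+off[1],z) for u,v in k])
def rel(pl,tr):
    M=np.array([[np.cos(tr[0]),-np.sin(tr[0])],[np.sin(tr[0]),np.cos(tr[0])]])
    return np.degrees(pl[0]-tr[0]).round(2),(M.T@(pl[1]-tr[1])*1000).round(1)
E
python3 - <<'E'
from h import *
w=cam("wrist")
a=w["color"]; cv2.imwrite("pics/w10c.png",cv2.resize(a[15:245,210:530],None,fx=2.5,fy=2.5,interpolation=cv2.INTER_CUBIC))
t=trayfit(w,{1:[(372,65),(404,65),(391,211),(365,211)],2:[(480,65),(512,65),(488,211),(461,211)]}); print(np.degrees(t[0]),t[1],(t[2]*1000).round(1).tolist())
p=platefit(w,[(247,56),(310,56),(306,220),(249,220)]); print((p[2]*1000).round(1).tolist(),rel(p,t))
E
```

```text
5.198291792915482 [ 0.48456431 -0.22372247] [[0.8, -0.3], [0.7, 0.4], [-0.8, -0.4], [-1.0, 1.0], [0.8, -0.4], [0.8, 0.4], [-0.6, -0.7], [-0.7, -0.1]]
[[0.9, 0.3], [0.7, -0.1], [-0.9, 0.0], [-0.7, -0.2]] (np.float64(-0.41), array([  -0. , -106.2]))
```

View pics/w10c.png

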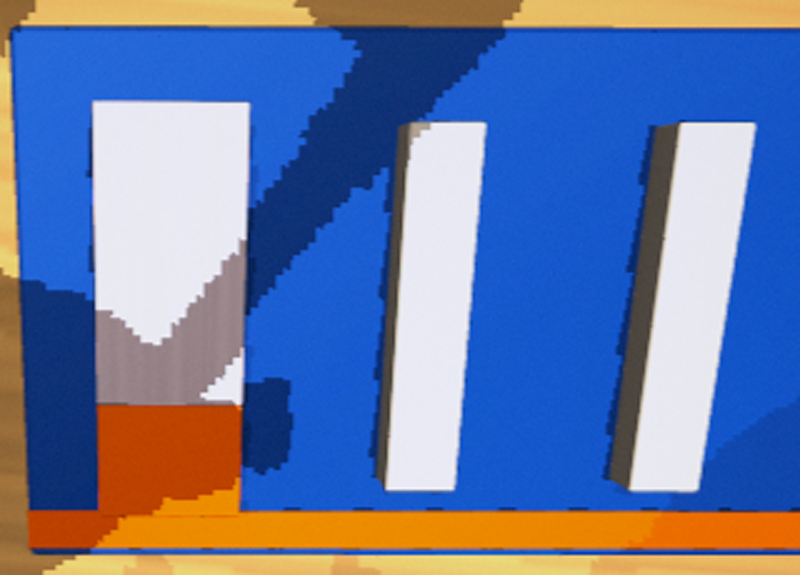

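Plate a: x error 0, y error −1.2 mm, 0.4° — good. Next is plate 1.

```bash
python3 - <<'E'
from h import *
print(delta(*grasp(1,back=.06)))
E
```

```text
(array([ 5.21, -0.99, 48.94]), array([  1.16,   0.4 , -22.83]))
```

```bash
python3 -m crank '[[0,-1,6,1.1,0,0,5.6],[0,-1,12,1.1,0,0,5.6],[0,-1,18,1.1,0,0,5.6],[0,-1,24,1.1,0,0,5.6],[0,-1,30,1.1,0,0,5.6]]'
python3 -m crank '[[0,0,6,0,0,0,5.6],[0,0,12,0,0,0,5.6],[0,0,18.5,0,0,0,5.6],[0,0,18.5,0,0,0,5.6],[0,0,18.5,0,0,0,5.6]]'
python3 - <<'E'
from h import *
print(delta(*grasp(1,back=.06)))
E
```

```text
clock: 15.65
position: [0.5188, -0.025, 0.1379]
ee_rot: [-0.484, 0.517, -0.482, -0.516]
contact_force: [0.4, 1.1, -0.3]
width: 0.056
clock: 16.27
position: [0.5064, 0.1576, 0.1381]
ee_rot: [-0.483, 0.518, -0.482, -0.516]
contact_force: [-0.4, 0.6, 0.1]
width: 0.0563
(array([5.21, 0.4 , 0.52]), array([ 1.900e-01,  2.000e-02, -2.278e+01]))
```

```bash
python3 -m crank '[[2,0.4,0.5,0.2,0,-10,5.6],[4,0.4,0.5,0.2,0,-20,5.6],[5.2,0.4,0.5,0.2,0,-22.8,5.6],[5.2,0.4,0.5,0.2,0,-22.8,5.6],[5.2,0.4,0.5,0.2,0,-22.8,5.6]]'
python3 -m crank '[[0,0,0,0,0,0,5.6],[0,0,0,0,0,0,5.6]]'
python3 - <<'E'
from h import *
print(delta(*grasp(1)),delta(*grasp(1,back=.06)))
w=cam("wrist"); cv2.imwrite("pics/w11.png",w["color"])
E
```

```text
clock: 16.9
position: [0.5046, 0.1616, 0.0879]
ee_rot: [-0.578, 0.602, -0.371, -0.408]
contact_force: [0.6, 0.2, 0.4]
width: 0.0561
clock: 17.15
position: [0.5039, 0.1624, 0.0876]
ee_rot: [-0.578, 0.602, -0.37, -0.409]
contact_force: [-0.3, -0.2, 0.1]
width: 0.0559
(array([6.08, 0.24, 0.02]), array([-0.16,  0.03,  0.18])) (array([0.08, 0.22, 0.02]), array([-0.16,  0.03,  0.18]))
```

View pics/w11.png

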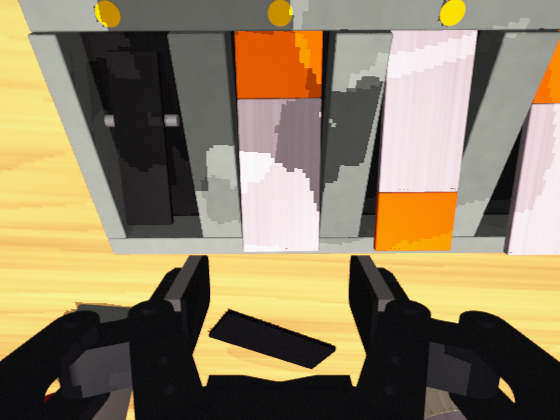

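Plate 1's raised end is at columns 243–320, row 251, again centred. Descending and gripping.

```bash
python3 -m crank '[[2,0.1,0,0,0,0,5.6],[4,0.1,0,0,0,0,5.6],[6.0,0.1,0,0,0,0,5.6],[6.0,0.1,0,0,0,0,5.6],[6.0,0.1,0,0,0,0,5.6]]'
python3 -m crank '[[0,0,0,0,0,0,5.6],[0,0,0,0,0,0,5.6]]'
python3 - <<'E'
from h import *
w=cam("wrist"); cv2.imwrite("pics/w12.png",w["color"]); p,Rc,s=st(); print(p)
for u,v in [(280,v) for v in (250,300,305,308,311,314,317,320,323)]:
    q=pt(w,u,v); print(v,(Rc.inv().apply(q-p)*1000).round(1))
E
```

```text
clock: 17.82
position: [0.5252, 0.164, 0.0316]
ee_rot: [-0.577, 0.602, -0.371, -0.409]
contact_force: [0.4, 0.3, -0.2]
width: 0.0557
clock: 18.08
position: [0.5252, 0.164, 0.032]
ee_rot: [-0.578, 0.602, -0.37, -0.409]
contact_force: [-0.4, -0.4, 0.2]
width: 0.0556
[0.52519193 0.16398898 0.03188724]
250 [-16.9  16.5   0.9]
300 [-15.8  -4.1   0.9]
305 [-17.4  -5.2   0.9]
308 [-16.9  -6.8   0.9]
311 [-16.6  -8.3   0.9]
314 [-16.7  -9.5   0.9]
317 [ 58.7 -57.9   1.4]
320 [ 60.3 -61.    1.4]
323 [ 61.2 -63.6   1.4]
```

View pics/w12.png

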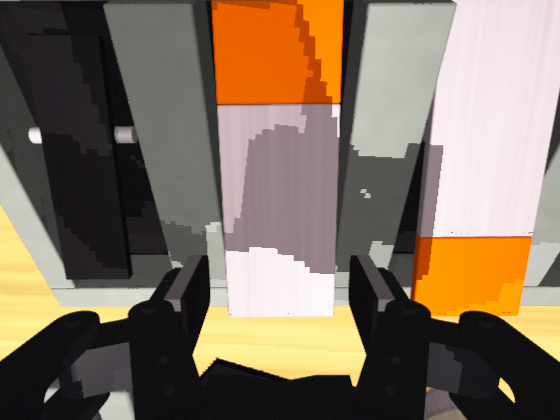

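```bash
python3 -m crank '[[0,0,0,0,0,0,3.8],[0,0,0,0,0,0,3.5],[0,0,0,0,0,0,3.5],[0,0,0,0,0,0,3.5]]' 100
python3 -m crank '[[-2,0,0,0,0,0,3.5],[-5,-1,0,0,0,0,3.5],[-8,-2,0,0,0,0,3.5],[-10,-3,0,0,0,11,3.5],[-12,-4,0,0,0,22.9,3.5]]'
python3 -m crank '[[-2,0,0,0,0,0,3.5],[-2,0,0,0,0,4.5,3.5]]'
python3 - <<'E'
from h import *
w=cam("wrist"); cv2.imwrite("pics/w13.png",w["color"]); p,Rc,s=st(); print(p,s["qpos"].round(2))
for u,v in [(280,v) for v in (317,250,150,50,10)]:
    q=pt(w,u,v); print(v,(Rc.inv().apply(q-p)*1000).round(1),q.round(4))
print(delta(*place(1,.15,1,0,.0)))
E
```

```text
clock: 18.62
position: [0.5253, 0.164, 0.0314]
ee_rot: [-0.577, 0.602, -0.371, -0.409]
contact_force: [-0.7, 0.5, 2.5]
width: 0.037
clock: 19.25
position: [0.514, 0.1628, 0.1539]
ee_rot: [-0.504, 0.534, -0.463, -0.496]
contact_force: [0.9, 0.0, -1.4]
width: 0.0374
clock: 19.5
position: [0.5136, 0.1627, 0.1742]
ee_rot: [-0.485, 0.517, -0.483, -0.514]
contact_force: [0.4, -0.8, -1.8]
width: 0.0366
[0.5160699  0.16269205 0.17324344] [ 0.18  0.26  1.67 -0.    1.2  -1.46]
317 [-17.6  -8.1   1. ] [0.524  0.1642 0.1909]
250 [-16.3  18.5   0.9] [0.4974 0.1624 0.1895]
150 [-14.9  54.5   0.8] [0.4616 0.1601 0.1879]
50 [-11.3  86.6   0.7] [0.4296 0.158  0.1842]
10 [-12.3  98.2   0.6] [0.418  0.1572 0.185 ]
(array([  2.33,   5.46, -41.86]), array([1.7845e+02, 4.3000e-01, 7.0000e-02]))
```

```bash
python3 -m crank '[[0,1,-6,10,0,0,3.5],[0,2,-12,20,0,0,3.5],[0,3,-18,30,0,0,3.5],[0,4,-24,40,0,0,3.5],[0,5,-30,50,0,0,3.5]]'
python3 - <<'E'
from h import *
print(delta(*place(1,.15,1,0,.0)),st()[2]["qpos"].round(2))
E
```

```text
clock: 20.18
position: [0.4818, -0.1416, 0.1723]
ee_rot: [0.659, -0.262, 0.656, 0.26]
contact_force: [1.0, -0.3, 0.5]
width: 0.0375
(array([ 2.24, -8.91, -7.58]), array([ 1.2815e+02,  3.8000e-01, -9.0000e-02])) [-0.43  0.21  1.76  0.    1.17 -1.18]
```

```bash
python3 -m crank '[[0,-4,-4,10,0,0,3.5],[0,-8,-7,20,0,0,3.5],[0,-8,-7,30,0,0,3.5],[0,-8,-7,40,0,0,3.5],[0,-8,-7,50,0,0,3.5]]'
python3 -m crank '[[0,0,0,10,0,0,3.5],[0,0,0,20,0,0,3.5],[0,0,0,30,0,0,3.5],[0,0,0,40,0,0,3.5],[0,0,0,50,0,0,3.5]]'
python3 -m crank '[[0,0,0,10,0,0,3.5],[0,0,0,20,0,0,3.5],[0,0,0,28,0,0,3.5],[0,0,0,28,0,0,3.5],[0,0,0,28,0,0,3.5]]'
python3 - <<'E'
from h import *
print(delta(*place(1,.10,1,-3.3,.0435)),st()[2]["qpos"].round(2),st()[0])
w=cam("wrist"); cv2.imwrite("pics/w14.png",w["color"])
E
```

```text
clock: 20.8
position: [0.4865, -0.2462, 0.1719]
ee_rot: [0.707, 0.042, 0.704, -0.042]
contact_force: [0.3, -0.3, -1.0]
width: 0.0366
clock: 21.42
position: [0.4866, -0.2458, 0.1721]
ee_rot: [0.624, 0.337, 0.621, -0.335]
contact_force: [-0.1, -0.4, -0.8]
width: 0.0374
clock: 22.05
position: [0.4868, -0.246, 0.1725]
ee_rot: [0.526, 0.476, 0.523, -0.473]
contact_force: [-0.5, 1.0, -1.1]
width: 0.0368
(array([ 7.23, -4.41,  1.2 ]), array([0.59, 0.03, 3.03])) [-0.6   0.27  1.67  0.    1.2   0.87] [ 0.48680844 -0.24602466  0.17253743]
```

View pics/w14.png

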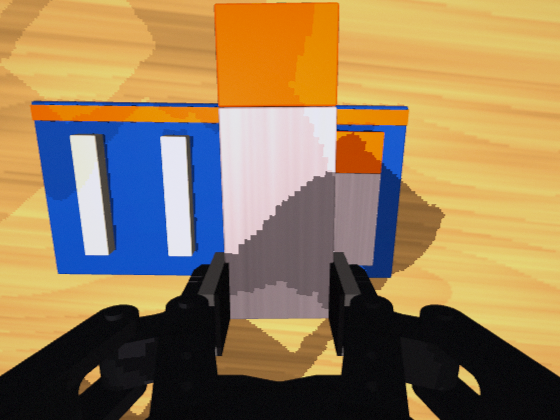

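The flip worked: orange points at the stripe, and plate a is still lying on rest0 at about (360,200). Going to the z = 0.10 hover.

```bash
python3 -m crank '[[3.5,-2.2,1.2,0.6,0,3,3.5],[7.2,-4.4,1.2,0.6,0,3,3.5],[7.2,-4.4,1.2,0.6,0,3,3.5],[7.2,-4.4,1.2,0.6,0,3,3.5],[7.2,-4.4,1.2,0.6,0,3,3.5]]'
python3 -m crank '[[0,0,0,0,0,0,3.5],[0,0,0,0,0,0,3.5]]'
python3 - <<'E'
from h import *
w=cam("wrist"); cv2.imwrite("pics/w15.png",w["color"]); p,Rc,s=st(); print(p)
for v in (317,250,150,50,10,8): print(v,pt(w,280,v).round(4))
a=w["color"]; cv2.imwrite("pics/w15c.png",cv2.resize(a[40:300,0:260],None,fx=2.3,fy=2.3,interpolation=cv2.INTER_CUBIC))
E
```

```text
clock: 22.72
position: [0.4471, -0.2635, 0.1025]
ee_rot: [0.537, 0.492, 0.506, -0.462]
contact_force: [-0.2, 0.0, -0.6]
width: 0.037
clock: 22.98
position: [0.4455, -0.2626, 0.1013]
ee_rot: [0.536, 0.492, 0.507, -0.463]
contact_force: [-0.4, -0.1, -0.7]
width: 0.037
[ 0.44525992 -0.26249533  0.1011237 ]
317 [ 0.4335 -0.2639  0.1171]
250 [ 0.4606 -0.2614  0.1188]
150 [ 0.4959 -0.2582  0.1169]
50 [ 0.5279 -0.2553  0.1177]
10 [ 0.5397 -0.2543  0.1178]
8 [ 0.5406 -0.2542  0.1168]
```

View pics/w15.png

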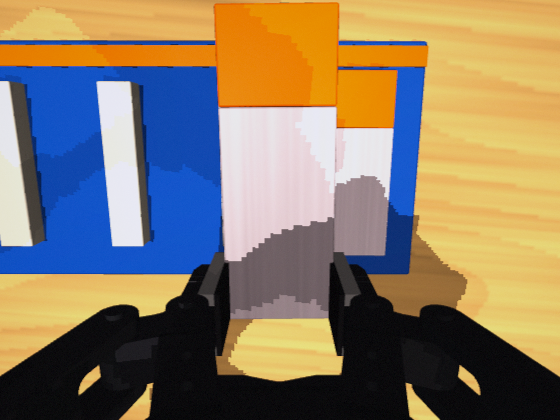

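View pics/w15c.png

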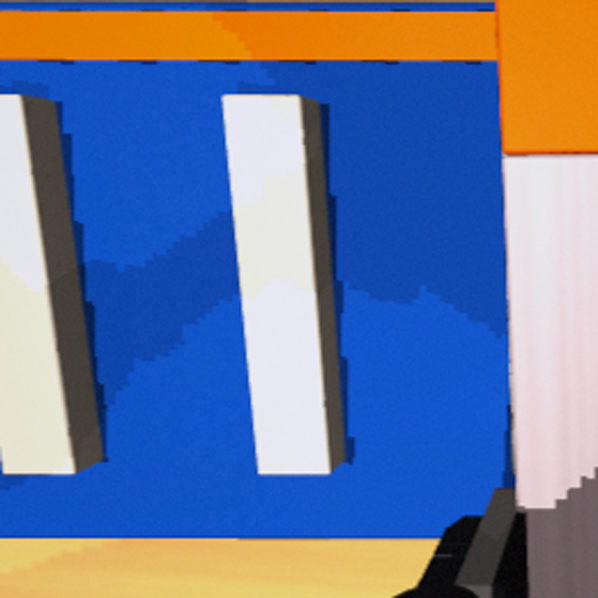

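```bash
cat >> h.py <<'E'
def topl(i,pl,tr,descend,yawfix=True):
    """shift needed (tool axes, cm; deg about x) so held plate centre (fit pl, world; flip handled by caller) goes over rest i of tray tr and down by descend m"""
    p,Rc,s=st(); C=b2w(0,-.105+.07*i,tr[0],tr[1])
    da=tr[0]-pl[0]
    c,n=np.cos(da),np.sin(da); v=pl[1]-p[:2]
    tgt=C-np.array([c*v[0]-n*v[1],n*v[0]+c*v[1]])
    d=np.array([*(tgt-p[:2]),-descend])
    return (Rc.inv().apply(d)*100).round(2),"turn x",round(float(-np.degrees(da)),2), "hover only",(Rc.inv().apply(d*[1,1,0])*100).round(2)
E
python3 - <<'E'
from h import *
w=cam("wrist")
t=trayfit(w,{2:[(331,473),(258,473),(221,95),(301,95)]},(0,40),2.3); print(np.degrees(t[0]),t[1],(t[2]*1000).round(1).tolist())
p=platefit(w,[(330,318.5),(231,318.5),(215,3),(338,3)],.1175); print(np.degrees(p[0]),(p[2]*1000).round(1).tolist(),rel(p,t))
print(topl(1,p,t,.085))
t=(TT,TO); print(rel(p,t),topl(1,p,t,.085))
E
```

```text
5.120226928720844 [ 0.47353286 -0.19927362] [[0.5, 0.0], [0.5, 0.1], [-0.5, -0.0], [-0.5, -0.0]]
5.785874982501928 [[0.1, 1.3], [0.8, -1.3], [-0.2, -0.5], [-0.8, 0.6]] (np.float64(0.67), array([  8.4, -60.2]))
(array([ 8.43, -1.33, -2.58]), 'turn x', 0.67, 'hover only', array([-0.05, -0.84, -2.57]))
(np.float64(0.67), array([ -0.6, -35. ])) (array([ 8.49, -0.43, -0.06]), 'turn x', 0.67, 'hover only', array([ 0.  ,  0.06, -0.05]))
```

The rest2 fit puts the tray about 25 mm from its earlier pose, so it seems to have been knocked. Confirming with the top camera and the plate on rest0.

```bash
python3 - <<'E'
from h import *
t=cam("top"); cv2.imwrite("pics/t15.png",cv2.resize(t["color"][180:290,300:460],None,fx=5,fy=5,interpolation=cv2.INTER_CUBIC))
w=cam("wrist")
p=platefit(w,[(384.5,256),(320,256),(320,70),(396,70)])
for u,v in [(396.5,70),(385,256)]: print(onz(w,u,v,.025))
E
```

```text
[ 0.53918678 -0.31983657  0.025     ]
[ 0.43005496 -0.32978954  0.025     ]
```

View pics/t15.png

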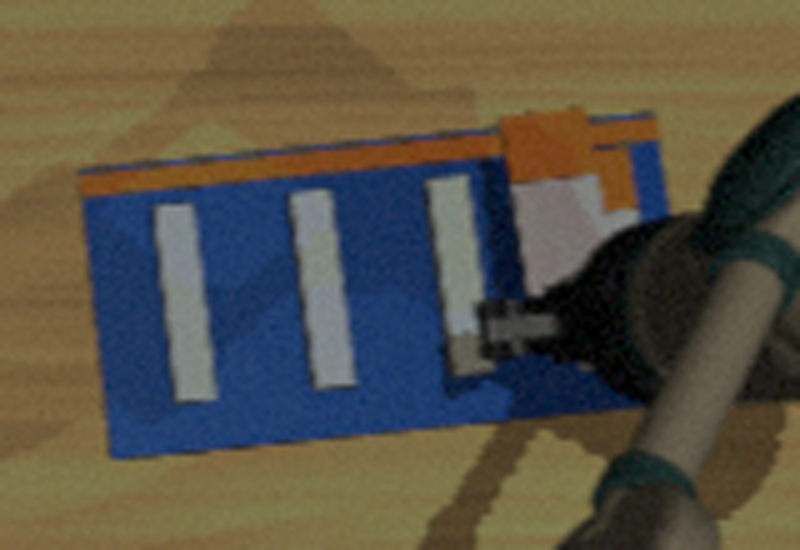

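Confirmed: the tray moved to (0.4735, −0.1993), plate a rides with it. Correcting and descending.

```bash
sed -i 's/^TT=.*/TT=np.radians(5.12); TO=np.array([.4735,-.1993])/' h.py
python3 -m crank '[[0,-0.84,-2.57,0.7,0,0,3.5],[0,-0.84,-2.57,0.7,0,0,3.5],[0,-0.84,-2.57,0.7,0,0,3.5],[0,-0.84,-2.57,0.7,0,0,3.5],[0,-0.84,-2.57,0.7,0,0,3.5]]'
python3 - <<'E'
from h import *
w=cam("wrist"); cv2.imwrite("pics/w16.png",w["color"]); p,Rc,s=st(); print(p)
cv2.imwrite("pics/w16c.png",cv2.resize(w["color"][0:330,0:350],None,fx=1.7,fy=1.7,interpolation=cv2.INTER_CUBIC))
for v in (317,250,150,50,10): print(v,pt(w,280,v).round(4))
E
```

```text
clock: 23.8
position: [0.4346, -0.2382, 0.1003]
ee_rot: [0.532, 0.496, 0.504, -0.466]
contact_force: [0.3, -0.3, -0.4]
width: 0.0371
[ 0.43449744 -0.23806071  0.10024184]
317 [ 0.4225 -0.2394  0.1159]
250 [ 0.4488 -0.2374  0.115 ]
150 [ 0.485  -0.2345  0.1152]
50 [ 0.517 -0.232  0.117]
10 [ 0.5289 -0.2311  0.1167]
```

View pics/w16c.png

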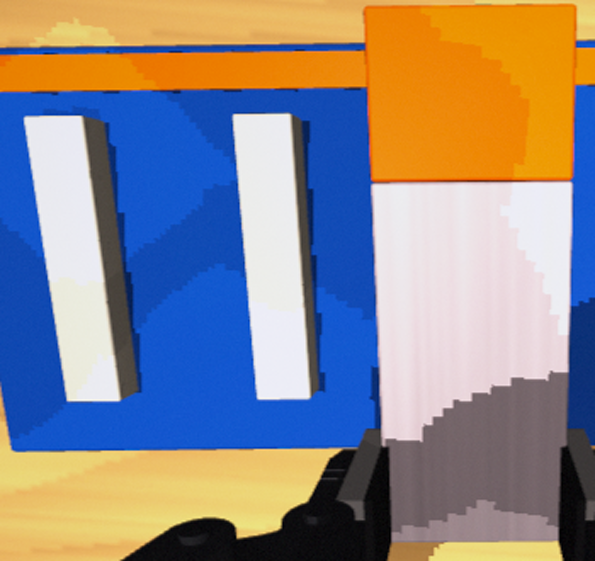

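```bash
python3 - <<'E'
from h import *
w=cam("wrist")
t=trayfit(w,{2:[(310,397),(257,399),(233,114),(291,113)],3:[(121,400),(67,402),(24,117),(84,116)]},(0,0),1.7); print(np.degrees(t[0]),t[1],(t[2]*1000).round(1).tolist())
p=platefit(w,[(560,541),(390,543),(365,6),(576,5)],.1160,(0,0),1.7); print(np.degrees(p[0]),(p[2]*1000).round(1).tolist(),rel(p,t))
print(topl(1,p,t,.085))
E
```

```text
5.0597744839154535 [ 0.47345333 -0.1992767 ] [[0.8, 0.5], [0.3, 0.0], [-0.4, -0.3], [-0.3, 0.3], [0.5, 0.1], [-0.0, 0.0], [-0.5, -0.2], [-0.4, -0.4]]
4.861605532415232 [[0.2, 1.1], [0.2, -1.0], [-0.1, -0.3], [-0.3, 0.3]] (np.float64(-0.2), array([ -0.2, -35.2]))
(array([ 8.49, -0.47, -0.01]), 'turn x', -0.2, 'hover only', array([ 0.  ,  0.02, -0.01]))
```

```bash
python3 -m crank '[[4,-0.22,0,-0.2,0,0,3.5],[7,-0.38,0,-0.2,0,0,3.5],[8.3,-0.46,0,-0.2,0,0,3.5],[8.3,-0.46,0,-0.2,0,0,3.5]]'
python3 -m crank '[[0.4,-0.02,0,0,0,0,3.5],[0.4,-0.02,0,0,0,0,3.5]]'
python3 -m crank '[[0.25,-0.01,0,0,0,0,3.5],[0.25,-0.01,0,0,0,0,3.5]]'
```

```text
clock: 24.4
position: [0.4342, -0.2375, 0.0166]
ee_rot: [0.532, 0.495, 0.506, -0.465]
contact_force: [-0.3, -0.5, 0.3]
width: 0.037
clock: 24.65
position: [0.435, -0.238, 0.0138]
ee_rot: [0.533, 0.495, 0.505, -0.465]
contact_force: [-0.6, 0.6, -0.8]
width: 0.037
clock: 24.9
position: [0.4346, -0.2376, 0.0108]
ee_rot: [0.533, 0.495, 0.505, -0.465]
contact_force: [0.1, 0.6, -0.0]
width: 0.0371
```

```bash
python3 -m crank '[[0.15,-0.01,0,0,0,0,3.5],[0.15,-0.01,0,0,0,0,3.5]]'
python3 -m crank '[[0.1,0,0,0,0,0,3.5],[0.1,0,0,0,0,0,3.5]]'
python3 - <<'E'
from h import *
w=cam("wrist"); p,Rc,s=st()
for v in (317,250,150,50,10): print(v,pt(w,280,v).round(4))
E
```

```text
clock: 25.15
position: [0.4346, -0.2377, 0.0092]
ee_rot: [0.533, 0.495, 0.505, -0.465]
contact_force: [0.2, -0.3, -0.1]
width: 0.0369
clock: 25.4
position: [0.4346, -0.2377, 0.0091]
ee_rot: [0.533, 0.495, 0.505, -0.465]
contact_force: [-2.5, 1.9, 10.0]
width: 0.0368
317 [ 0.4227 -0.2389  0.025 ]
250 [ 0.4491 -0.2368  0.0245]
150 [ 0.4853 -0.2338  0.0269]
50 [ 0.5171 -0.2312  0.0255]
10 [ 0.5292 -0.2302  0.0247]
```

```bash
python3 -m crank '[[0,0,0,0,0,0,5.0],[0,0,0,0,0,0,5.0],[0,0,0,0,0,0,5.0]]'
python3 -m crank '[[-3,0.16,0,0,0,0,5.2],[-8,0.4,0,0,0,0,5.4],[-13,0.7,0,0,0,-3,5.6],[-13,0.7,0,0,0,-3,5.6]]'
python3 -m crank '[[0,0,0,0,0,0,5.6],[0,0,0,0,0,0,5.6]]'
python3 - <<'E'
from h import *
w=cam("wrist"); cv2.imwrite("pics/w17.png",cv2.resize(w["color"][0:300,50:450],None,fx=2,fy=2,interpolation=cv2.INTER_CUBIC));print(st()[0])
print(delta(*grasp(2,back=.06)))
E
```

```text
clock: 25.82
position: [0.4345, -0.2375, 0.0079]
ee_rot: [0.533, 0.495, 0.505, -0.465]
contact_force: [0.2, -0.1, -0.1]
width: 0.05
clock: 26.32
position: [0.4374, -0.2396, 0.1422]
ee_rot: [0.524, 0.481, 0.515, -0.478]
contact_force: [-0.2, -0.5, 0.5]
width: 0.0561
clock: 26.58
position: [0.4328, -0.2367, 0.1366]
ee_rot: [0.519, 0.481, 0.519, -0.479]
contact_force: [-0.6, 0.7, -0.5]
width: 0.0557
[ 0.4328992  -0.23684493  0.13666791]
(array([  5.19,  10.09, -46.26]), array([-175.83,  -35.4 ,   -0.39]))
```

View pics/w17.png

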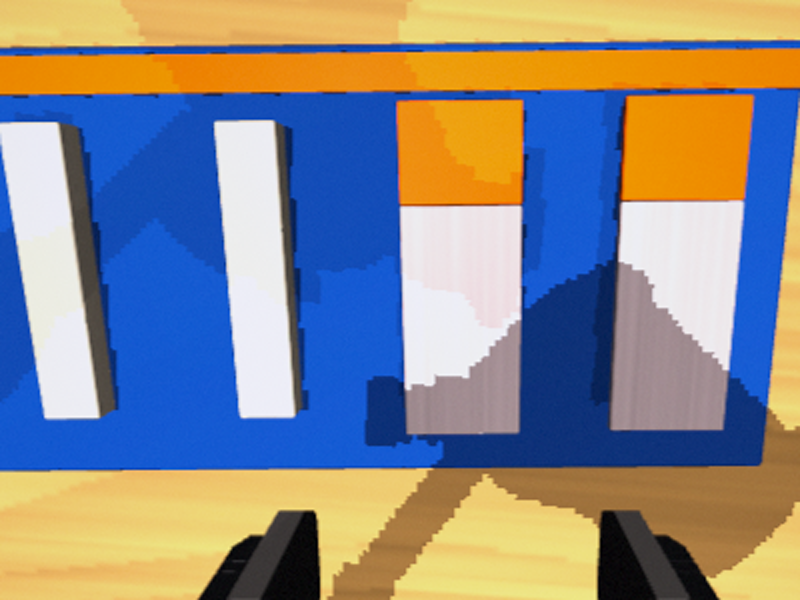

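Both plates look square on their rests, oranges at the stripe. Checking the numbers, then turning back for plate 2.

```bash
python3 - <<'E'
from h import *
w=cam("wrist")
t=trayfit(w,{2:[(294,416),(241,418),(215,121),(275,121)],3:[(99,417),(46,419),(0,122),(60,122)]},(50,0),2); print(np.degrees(t[0]),t[1])
for k in ([(519,433),(407,434),(396,101),(523,100)],[(724,430),(611,430),(625,96),(752,95)]): print(rel(platefit(w,k,.025,(50,0),2),t))
E
python3 -m crank '[[0,0,-6,-10,0,0,5.6],[0,2,-12,-20,0,0,5.6],[0,4,-18,-30,0,0,5.6],[0,6,-24,-40,0,0,5.6],[0,8,-30,-50,0,0,5.6]]'
python3 -m crank '[[0,0,0,-10,0,0,5.6],[0,0,0,-20,0,0,5.6],[0,0,0,-30,0,0,5.6],[0,0,0,-40,0,0,5.6],[0,0,0,-50,0,0,5.6]]'
python3 -m crank '[[0,0,0,-10,0,0,5.6],[0,0,0,-20,0,0,5.6],[0,0,0,-30,0,0,5.6],[0,0,0,-40,0,0,5.6],[0,0,0,-50,0,0,5.6]]'
python3 - <<'E'
from h import *
print(st()[0],delta(*grasp(2,back=.06)))
E
```

```text
4.874360088344541 [ 0.47353036 -0.19965465]
(np.float64(0.39), array([  0.2, -34.4]))
(np.float64(0.46), array([   1.2, -106.2]))
clock: 27.3
position: [0.4895, 0.0667, 0.1379]
ee_rot: [0.676, 0.214, 0.673, -0.213]
contact_force: [-0.1, -0.4, -0.5]
width: 0.056
clock: 27.92
position: [0.489, 0.0648, 0.1376]
ee_rot: [0.702, -0.091, 0.7, 0.091]
contact_force: [-0.0, 0.8, 0.8]
width: 0.056
clock: 28.55
position: [0.489, 0.0648, 0.1376]
ee_rot: [0.598, -0.38, 0.596, 0.378]
contact_force: [-0.0, 0.6, 0.1]
width: 0.0562
[0.48899696 0.06477905 0.13764155] (array([ 5.17,  6.38, 15.51]), array([-28.6 ,  -5.75, -22.24]))
```

```bash
python3 -m crank '[[0,2.4,6,-10,0,0,5.6],[0,4.8,12,-20,0,0,5.6],[0,6.4,15.5,-28.9,0,0,5.6],[0,6.4,15.5,-28.9,0,0,5.6],[0,6.4,15.5,-28.9,0,0,5.6]]'
python3 - <<'E'
from h import *
print(st()[0],delta(*grasp(2,back=.06)))
E
```

```text
clock: 29.18
position: [0.4979, 0.2317, 0.1377]
ee_rot: [-0.486, 0.516, -0.485, -0.513]
contact_force: [-0.6, -0.2, 0.7]
width: 0.056
[0.49788429 0.23174415 0.13771607] (array([5.17, 0.05, 0.07]), array([ -0.4 ,  -0.17, -22.73]))
```

```bash
python3 -m crank '[[2,0.2,0.1,-0.4,0,-10,5.6],[4,0.2,0.1,-0.4,0,-20,5.6],[5.2,0.2,0.1,-0.4,0,-22.7,5.6],[5.2,0.2,0.1,-0.4,0,-22.7,5.6],[5.2,0.2,0.1,-0.4,0,-22.7,5.6]]'
python3 -m crank '[[0,0,0,0,0,0,5.6],[0,0,0,0,0,0,5.6]]'
python3 - <<'E'
from h import *
print(delta(*grasp(2)))
w=cam("wrist"); cv2.imwrite("pics/w18.png",w["color"])
E
```

```text
clock: 29.8
position: [0.4984, 0.2329, 0.0877]
ee_rot: [-0.577, 0.603, -0.371, -0.408]
contact_force: [0.2, 0.2, 0.4]
width: 0.0564
clock: 30.05
position: [0.4979, 0.2333, 0.0873]
ee_rot: [-0.577, 0.603, -0.371, -0.409]
contact_force: [-0.2, -0.2, -0.1]
width: 0.0559
(array([ 6.1 ,  0.11, -0.09]), array([-0.03, -0.09,  0.15]))
```

View pics/w18.png

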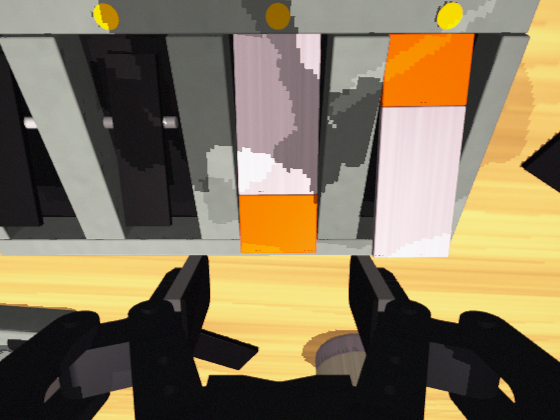

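```bash
python3 -m crank '[[2,0,-0.05,0,0,0,5.6],[4,0,-0.05,0,0,0,5.6],[6.0,0,-0.05,0,0,0,5.6],[6.0,0,-0.05,0,0,0,5.6],[6.0,0,-0.05,0,0,0,5.6]]'
python3 -m crank '[[0,0,0,0,0,0,5.6],[0,0,0,0,0,0,5.6]]'
python3 - <<'E'
from h import *
w=cam("wrist"); p,Rc,s=st(); print(p); cv2.imwrite("pics/w19.png",w["color"])
for u,v in [(280,v) for v in (150,250,300,305,308,311,314,317,320,323)]:
    q=pt(w,u,v); print(v,(Rc.inv().apply(q-p)*1000).round(1))
E
```

```text
clock: 30.72
position: [0.5203, 0.2342, 0.0318]
ee_rot: [-0.576, 0.603, -0.371, -0.409]
contact_force: [1.3, 0.5, -0.6]
width: 0.0559
clock: 30.98
position: [0.5204, 0.2343, 0.0322]
ee_rot: [-0.576, 0.603, -0.37, -0.409]
contact_force: [0.8, -0.1, -0.8]
width: 0.0558
[0.52029508 0.23432676 0.03205767]
150 [-17.   52.2   0.8]
250 [-15.8  16.    0.9]
300 [-16.2  -3.9   0.9]
305 [-15.1  -6.7   0.9]
308 [-17.   -6.8   0.9]
311 [-15.6  -8.9   0.9]
314 [-16.1  -9.9   0.9]
317 [ 59.9 -58.7   1.4]
320 [ 61.4 -61.7   1.4]
323 [ 61.8 -64.1   1.4]
```

```bash
python3 -m crank '[[0,0,0,0,0,0,3.8],[0,0,0,0,0,0,3.5],[0,0,0,0,0,0,3.5],[0,0,0,0,0,0,3.5]]' 110
python3 -m crank '[[-2,0,0,0,0,0,3.5],[-5,-1,0,0,0,0,3.5],[-8,-2,0,0,0,0,3.5],[-10,-3,0,0,0,11,3.5],[-12,-4,0,0,0,22.9,3.5]]'
python3 -m crank '[[-1,0,0,0,0,0,3.5],[-1,0,0,0,0,7,3.5],[-1,0,0,0,0,7,3.5]]'
python3 - <<'E'
from h import *
w=cam("wrist"); cv2.imwrite("pics/w20.png",w["color"]); p,Rc,s=st(); print(p,s["qpos"].round(2))
for u,v in [(280,v) for v in (317,250,150,50,10)]:
    q=pt(w,u,v); print(v,(Rc.inv().apply(q-p)*1000).round(1),q.round(4))
print(delta(*place(2,.10,0,-3.3,.0435)))
E
```

```text
clock: 31.52
position: [0.5204, 0.2342, 0.0316]
ee_rot: [-0.576, 0.603, -0.371, -0.409]
contact_force: [-0.3, 0.5, 1.9]
width: 0.0371
clock: 32.15
position: [0.5091, 0.2335, 0.1556]
ee_rot: [-0.498, 0.532, -0.468, -0.5]
contact_force: [1.4, -1.3, -2.1]
width: 0.0372
clock: 32.52
position: [0.5099, 0.2328, 0.1627]
ee_rot: [0.469, -0.504, 0.499, 0.527]
contact_force: [0.7, -0.1, -0.7]
width: 0.0373
[0.50865695 0.23273783 0.16274593] [ 0.3   0.33  1.61  0.01  1.26 -1.34]
317 [-15.7 -12.4   0.8] [0.5218 0.2345 0.1777]
250 [-14.4  14.5   0.7] [0.495  0.2327 0.1779]
150 [-12.7  50.6   0.6] [0.4589 0.2303 0.1782]
50 [-10.4  82.9   0.6] [0.4266 0.2282 0.1776]
10 [-10.   94.8   0.5] [0.4147 0.2274 0.1779]
(array([  6.61,   1.63, -39.24]), array([-1.51, -0.26,  0.17]))
```

View pics/w20.png

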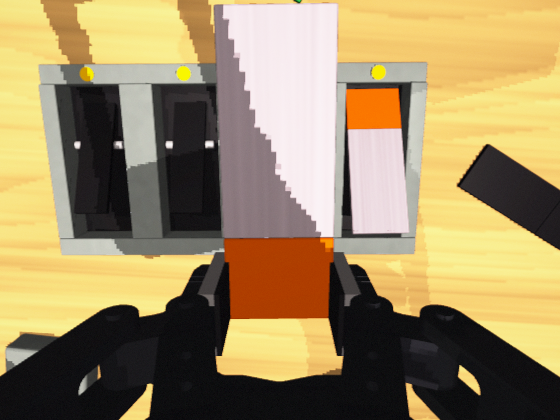

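Plate 2 is held level. Carrying it to the rest2 hover.

```bash
python3 -m crank '[[0,0.4,-6,-1.5,0,0,3.5],[0,0.8,-12,-1.5,0,0,3.5],[0,1.2,-18,-1.5,0,0,3.5],[0,1.5,-24,-1.5,0,0,3.5],[0,1.6,-30,-1.5,0,0,3.5]]'
python3 -m crank '[[3,-0.2,-6,0,0,0,3.5],[6.3,-0.4,-9.2,0,0,0,3.5],[6.3,-0.4,-9.2,0,0,0,3.5],[6.3,-0.4,-9.2,0,0,0,3.5],[6.3,-0.4,-9.2,0,0,0,3.5]]'
python3 -m crank '[[0,0,0,0,0,0,3.5],[0,0,0,0,0,0,3.5]]'
python3 - <<'E'
from h import *
print(delta(*place(2,.10,0,-3.3,.0435)))
w=cam("wrist"); cv2.imwrite("pics/w21.png",w["color"]); p,Rc,s=st(); print(p)
for v in (317,250,150,50,10): print(v,pt(w,280,v).round(4))
cv2.imwrite("pics/w21c.png",cv2.resize(w["color"][0:330,210:560],None,fx=1.7,fy=1.7,interpolation=cv2.INTER_CUBIC))
E
```

```text
clock: 33.2
position: [0.5107, -0.0681, 0.1662]
ee_rot: [0.462, -0.51, 0.492, 0.534]
contact_force: [0.2, 0.4, -1.5]
width: 0.0367
clock: 33.83
position: [0.5219, -0.1576, 0.105]
ee_rot: [0.462, -0.511, 0.491, 0.534]
contact_force: [0.9, 0.8, -1.1]
width: 0.0367
clock: 34.08
position: [0.5221, -0.1584, 0.1045]
ee_rot: [0.462, -0.51, 0.491, 0.534]
contact_force: [0.0, -0.4, -1.0]
width: 0.0371
(array([ 0.5 ,  0.83, -0.13]), array([ 0.08, -0.23,  0.24]))
[ 0.52206424 -0.15855342  0.10439539]
317 [ 0.5339 -0.1564  0.1197]
250 [ 0.5073 -0.1589  0.1196]
150 [ 0.4711 -0.1623  0.1208]
50 [ 0.439  -0.1654  0.1197]
10 [ 0.4269 -0.1665  0.1188]
```

View pics/w21c.png

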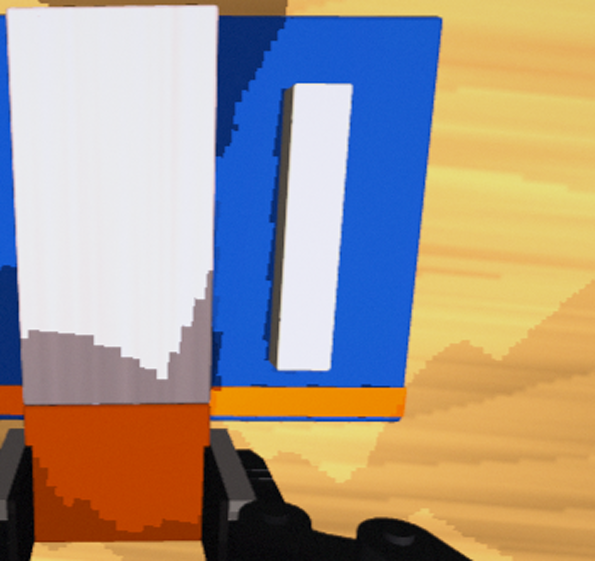

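```bash
python3 - <<'E'
from h import *
w=cam("wrist")
t=trayfit(w,{3:[(294,83),(353,84),(331,370),(277,371)]},(210,0),1.7); print(np.degrees(t[0]),t[1],(t[2]*1000).round(1).tolist())
p=platefit(w,[(7,10),(217,6),(202,541),(33,542)],.1197,(210,0),1.7); print(np.degrees(p[0]),(p[2]*1000).round(1).tolist(),rel(p,t),rel(p,(TT,TO)))
print(topl(2,p,t,.085));print(topl(2,p,(TT,TO),.085))
E
```

```text
5.173527022018056 [ 0.47388543 -0.19888085] [[0.0, 0.1], [0.3, -0.0], [-0.4, -0.1], [0.0, 0.0]]
5.894027632641343 [[0.4, 0.5], [0.3, -0.3], [-0.2, -1.2], [-0.5, 1.0]] (np.float64(0.72), array([ 9.4, 35.6])) (np.float64(0.77), array([ 9.8, 36. ]))
(array([ 8.54,  0.48, -0.08]), 'turn x', 0.72, 'hover only', array([ 0.05,  0.94, -0.12]))
(array([ 8.54,  0.52, -0.13]), 'turn x', 0.77, 'hover only', array([ 0.05,  0.97, -0.16]))
```

```bash
python3 -m crank '[[1,0.9,-0.12,0.5,0,0,3.5],[4,0.73,-0.1,0.5,0,0,3.5],[7,0.56,-0.1,0.5,0,0,3.5],[8.7,0.47,-0.08,0.5,0,0,3.5],[8.7,0.47,-0.08,0.5,0,0,3.5]]'
python3 -m crank '[[0.4,-0.02,0,0,0,0,3.5],[0.4,-0.02,0,0,0,0,3.5]]'
python3 -m crank '[[0.2,-0.01,0,0,0,0,3.5],[0.2,-0.01,0,0,0,0,3.5]]'
```

```text
clock: 34.8
position: [0.5104, -0.1604, 0.0156]
ee_rot: [0.464, -0.506, 0.495, 0.533]
contact_force: [-0.9, -0.2, -1.3]
width: 0.0371
clock: 35.05
position: [0.5127, -0.1611, 0.0137]
ee_rot: [0.464, -0.508, 0.494, 0.531]
contact_force: [0.1, -0.1, -1.3]
width: 0.037
clock: 35.3
position: [0.5126, -0.161, 0.0116]
ee_rot: [0.464, -0.508, 0.494, 0.532]
contact_force: [0.7, 0.0, -1.0]
width: 0.0371
```

```bash
python3 -m crank '[[0.15,-0.01,0,0,0,0,3.5],[0.15,-0.01,0,0,0,0,3.5]]'
python3 -m crank '[[0.12,0,0,0,0,0,3.5],[0.12,0,0,0,0,0,3.5]]'
python3 - <<'E'
from h import *
w=cam("wrist"); p,Rc,s=st(); cv2.imwrite("pics/w22.png",w["color"]); print(s["contact_force"])
for v in (317,250,150,50,10): print(v,pt(w,280,v).round(4))
E
```

```text
clock: 35.55
position: [0.5124, -0.1609, 0.0098]
ee_rot: [0.464, -0.508, 0.494, 0.532]
contact_force: [0.8, -0.3, -0.9]
width: 0.037
clock: 35.8
position: [0.5125, -0.1609, 0.0094]
ee_rot: [0.464, -0.508, 0.494, 0.532]
contact_force: [-0.9, 0.0, 5.1]
width: 0.0369
[-0.9297828   0.18902356  5.50550813]
317 [ 0.5241 -0.1591  0.0249]
250 [ 0.4973 -0.1614  0.0255]
150 [ 0.4615 -0.1644  0.0255]
50 [ 0.4295 -0.1671  0.025 ]
10 [ 0.4178 -0.1681  0.0259]
```

View pics/w22.png

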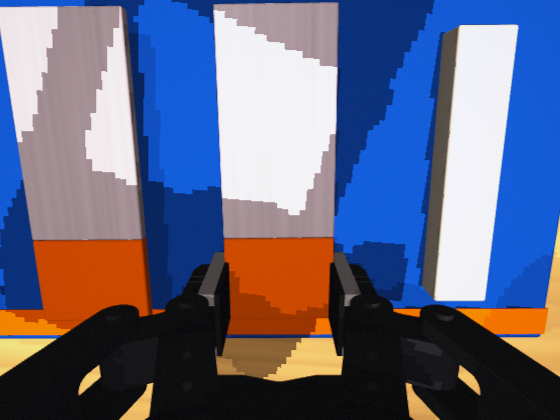

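Contact at 5 N and flat. Release, lift and check.

```bash
python3 -m crank '[[0,0,0,0,0,0,5.0],[0,0,0,0,0,0,5.0],[0,0,0,0,0,0,5.0]]'
python3 -m crank '[[-3,0.16,0,0,0,0,5.2],[-8,0.4,0,0,0,0,5.4],[-13,0.7,0,0,0,-3,5.6],[-13,0.7,0,0,0,-3,5.6]]'
python3 -m crank '[[0,0,0,0,0,0,5.6],[0,0,0,0,0,0,5.6]]'
python3 - <<'E'
from h import *
w=cam("wrist"); cv2.imwrite("pics/w23.png",cv2.resize(w["color"][0:280,60:460],None,fx=2,fy=2,interpolation=cv2.INTER_CUBIC));print(st()[0])
print(delta(*grasp(3,back=.06)))
E
```

```text
clock: 36.22
position: [0.5124, -0.1609, 0.0085]
ee_rot: [0.464, -0.508, 0.494, 0.532]
contact_force: [1.0, 0.5, -0.2]
width: 0.0498
clock: 36.72
position: [0.5145, -0.1616, 0.143]
ee_rot: [-0.479, 0.523, -0.48, -0.516]
contact_force: [1.2, 0.0, -1.4]
width: 0.0559
clock: 36.98
position: [0.5116, -0.16, 0.1372]
ee_rot: [0.477, -0.519, 0.481, 0.521]
contact_force: [-0.1, -0.1, 0.6]
width: 0.056
[ 0.51168038 -0.16001263  0.13714604]
(array([ 5.  , -1.91, 46.23]), array([  0.87,   0.05, -23.21]))
```

View pics/w23.png

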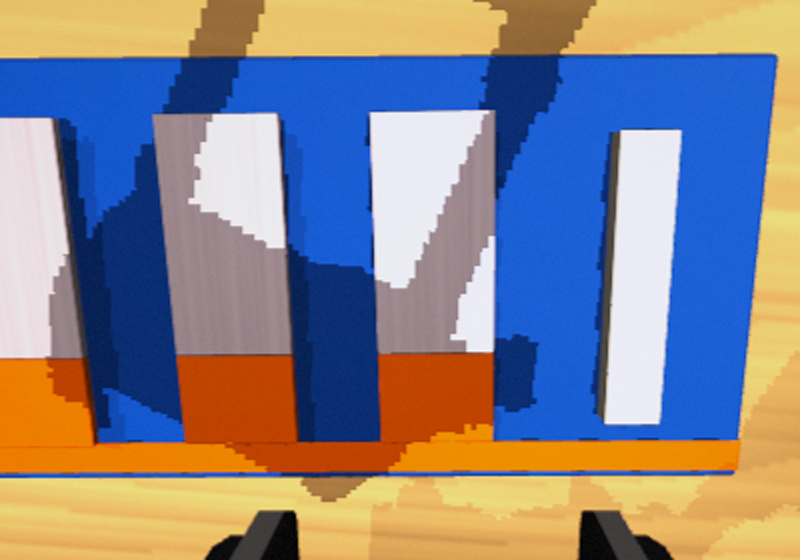

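```bash
python3 - <<'E'
from h import *
w=cam("wrist")
t=trayfit(w,{3:[(620,130),(681,130),(660,425),(604,424)]},(60,0),2); print(np.degrees(t[0]),t[1])
for k in ([(370,113),(495,111),(494,440),(380,442)],[(153,115),(278,113),(297,441),(184,442)]): 
  p=platefit(w,k,.025,(60,0),2);print(rel(p,t),rel(p,(TT,TO)))
E
python3 -m crank '[[0,0,6,0.9,0,0,5.6],[0,-0.5,12,0.9,0,0,5.6],[0,-1,18,0.9,0,0,5.6],[0,-1.5,24,0.9,0,0,5.6],[0,-1.9,30,0.9,0,0,5.6]]'
python3 -m crank '[[0,0,6,0,0,0,5.6],[0,0,12,0,0,0,5.6],[0,0,16.2,0,0,0,5.6],[0,0,16.2,0,0,0,5.6],[0,0,16.2,0,0,0,5.6]]'
python3 - <<'E'
from h import *
print(delta(*grasp(3,back=.06)))
E
```

```text
5.174542041630531 [ 0.47411756 -0.19895163]
(np.float64(0.36), array([-0.6, 34.7])) (np.float64(0.42), array([ 0., 35.]))
(np.float64(-0.11), array([ -0.7, -34.4])) (np.float64(-0.06), array([  0. , -34.1]))
clock: 37.7
position: [0.5067, 0.142, 0.1367]
ee_rot: [-0.482, 0.516, -0.485, -0.516]
contact_force: [0.3, -1.0, -1.0]
width: 0.0563
clock: 38.33
position: [0.496, 0.3012, 0.136]
ee_rot: [-0.481, 0.517, -0.485, -0.516]
contact_force: [-0.4, -0.1, -0.1]
width: 0.0559
(array([5.  , 0.28, 0.14]), array([  0.05,  -0.3 , -23.14]))
```

Excellent: the placed plates are within 1 mm. On to plate 3.

```bash
python3 -m crank '[[2,0.3,0.1,0,-0.2,-10,5.6],[4,0.3,0.1,0,-0.2,-20,5.6],[5,0.3,0.1,0,-0.2,-23,5.6],[5,0.3,0.1,0,-0.2,-23,5.6],[5,0.3,0.1,0,-0.2,-23,5.6]]'
python3 -m crank '[[0,0,0,0,0,0,5.6],[0,0,0,0,0,0,5.6]]'
python3 - <<'E'
from h import *
print(delta(*grasp(3)))
w=cam("wrist"); cv2.imwrite("pics/w24.png",w["color"])
E
```

```text
clock: 38.95
position: [0.495, 0.3022, 0.088]
ee_rot: [-0.577, 0.602, -0.371, -0.409]
contact_force: [-0.3, -0.4, 0.6]
width: 0.056
clock: 39.2
position: [0.4945, 0.3024, 0.0876]
ee_rot: [-0.576, 0.602, -0.371, -0.41]
contact_force: [-0.8, 0.0, 0.1]
width: 0.0561
(array([ 6.09,  0.22, -0.02]), array([-0.06, -0.01,  0.03]))
```

View pics/w24.png

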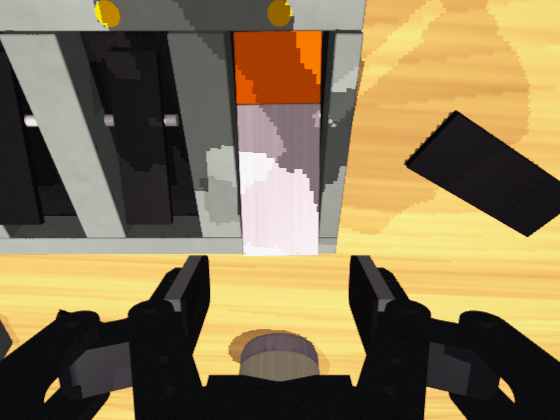

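```bash
python3 -m crank '[[2,0.0,0,0,0,0,5.6],[4,0.0,0,0,0,0,5.6],[6.0,0.0,0,0,0,0,5.6],[6.0,0.0,0,0,0,0,5.6],[6.0,0.0,0,0,0,0,5.6]]'
python3 -m crank '[[0,0,0,0,0,0,5.6],[0,0,0,0,0,0,5.6]]'
python3 - <<'E'
from h import *
w=cam("wrist"); p,Rc,s=st(); print(p); cv2.imwrite("pics/w25.png",w["color"])
for u,v in [(280,v) for v in (150,250,300,305,308,311,314,317,320,323)]:
    q=pt(w,u,v); print(v,(Rc.inv().apply(q-p)*1000).round(1))
E
```

```text
clock: 39.88
position: [0.5168, 0.304, 0.0322]
ee_rot: [-0.576, 0.602, -0.371, -0.41]
contact_force: [-0.3, 0.1, -0.0]
width: 0.0559
clock: 40.12
position: [0.5167, 0.3041, 0.0325]
ee_rot: [-0.576, 0.602, -0.371, -0.41]
contact_force: [0.3, -1.5, 0.1]
width: 0.056
[0.51670777 0.30405011 0.03240774]
150 [-15.9  52.1   0.8]
250 [-17.   16.5   0.9]
300 [-16.5  -3.7   0.9]
305 [-16.2  -6.    0.9]
308 [-16.8  -6.9   0.9]
311 [-17.8  -7.6   0.9]
314 [-17.   -9.3   1. ]
317 [-16.9 -10.6   1. ]
320 [ 61.1 -61.5   1.4]
323 [ 62.8 -64.7   1.4]
```

```bash
python3 -m crank '[[0,0,0,0,0,0,3.8],[0,0,0,0,0,0,3.5],[0,0,0,0,0,0,3.5],[0,0,0,0,0,0,3.5]]' 110
python3 -m crank '[[-2,0,0,0,0,0,3.5],[-5,-1,0,0,0,0,3.5],[-8,-2,0,0,0,0,3.5],[-10,-3,0,0,0,11,3.5],[-12,-4,0,0,0,22.9,3.5]]'
python3 -m crank '[[-2,0,0,0,0,3,3.5],[-2,0,0,0,0,3.6,3.5],[-2,0,0,0,0,3.6,3.5]]'
python3 - <<'E'
from h import *
w=cam("wrist"); cv2.imwrite("pics/w26.png",w["color"]); p,Rc,s=st(); print(p,s["qpos"].round(2),Rc.as_matrix()[:,0].round(3))
for u,v in [(280,v) for v in (317,250,150,50,10)]:
    q=pt(w,u,v); print(v,(Rc.inv().apply(q-p)*1000).round(1),q.round(4))
print(delta(*place(3,.17,1,0,.0435)))
E
python3 -m crank '[[0,0,-6,10,0,0,3.5],[0,0,-12,20,0,0,3.5],[0,0,-18,30,0,0,3.5],[0,0,-24,40,0,0,3.5],[0,0,-30,50,0,0,3.5]]'
python3 - <<'E'
from h import *
print(st()[0],delta(*place(3,.17,1,0,.0435)),st()[2]["qpos"].round(2))
E
```

```text
clock: 40.67
position: [0.5167, 0.304, 0.0319]
ee_rot: [-0.576, 0.602, -0.371, -0.41]
contact_force: [-1.3, 0.2, 3.0]
width: 0.0369
clock: 41.3
position: [0.5057, 0.3035, 0.1579]
ee_rot: [-0.493, 0.526, -0.473, -0.507]
contact_force: [0.6, -1.2, -2.5]
width: 0.0371
clock: 41.68
position: [0.5049, 0.3025, 0.1749]
ee_rot: [0.477, -0.512, 0.49, 0.52]
contact_force: [0.1, 0.1, -0.9]
width: 0.0374
[0.50444047 0.30254537 0.17485176] [ 0.42  0.34  1.55  0.    1.27 -1.22] [-0.021 -0.005 -1.   ]
317 [-16.4 -11.2   0.8] [0.5159 0.3041 0.191 ]
250 [-15.3  15.6   0.7] [0.4892 0.3023 0.1905]
150 [-13.1  51.4   0.6] [0.4534 0.2999 0.1891]
50 [-10.7  83.6   0.5] [0.4212 0.2977 0.1874]
10 [-9.9 95.6  0.5] [0.4092 0.2969 0.1868]
(array([  0.85,  10.95, -39.48]), array([178.61,  -1.93,   0.26]))
clock: 42.35
position: [0.5239, 0.0025, 0.1761]
ee_rot: [0.65, -0.26, 0.664, 0.263]
contact_force: [1.0, 0.8, -0.5]
width: 0.037
[0.52392337 0.00248731 0.17613039] (array([  0.85,  -0.25, -14.43]), array([128.33,  -1.25,   0.72])) [-0.12  0.25  1.69 -0.01  1.23 -0.88]
```

```bash
python3 -m crank '[[0,0,-5,10,0,0,3.5],[0,0,-10,20,0,0,3.5],[0,-0.2,-14.4,30,0,0,3.5],[0,-0.2,-14.4,40,0,0,3.5],[0,-0.2,-14.4,50,0,0,3.5]]'
python3 -m crank '[[0,0,0,10,0,0,3.5],[0,0,0,20,0,0,3.5],[0,0,0,30,0,0,3.5],[0,0,0,40,0,0,3.5],[0,0,0,50,0,0,3.5]]'
python3 -m crank '[[0,0,0,10,0,0,3.5],[0,0,0,20,0,0,3.5],[0,0,0,28,0,0,3.5],[0,0,0,28,0,0,3.5],[0,0,0,28,0,0,3.5]]'
python3 - <<'E'
from h import *
print(delta(*place(3,.10,1,-3.5,.0435)),st()[0])
E
```

```text
clock: 42.98
position: [0.4209, -0.0969, 0.1784]
ee_rot: [0.699, 0.04, 0.713, -0.042]
contact_force: [0.3, -0.4, -0.6]
width: 0.0372
clock: 43.6
position: [0.4213, -0.0963, 0.1782]
ee_rot: [0.617, 0.331, 0.629, -0.339]
contact_force: [0.7, -1.0, -0.8]
width: 0.0372
clock: 44.22
position: [0.4222, -0.0968, 0.1788]
ee_rot: [0.52, 0.468, 0.529, -0.479]
contact_force: [-0.1, 0.9, -0.5]
width: 0.037
(array([7.89, 0.  , 0.16]), array([0.75, 0.04, 4.63])) [ 0.42215141 -0.0967958   0.1788449 ]
```

```bash
python3 -m crank '[[3.5,0,0.1,0.5,0,2.5,3.5],[7.7,0,0.1,0.5,0,4.5,3.5],[7.7,0,0.1,0.5,0,4.5,3.5],[7.7,0,0.1,0.5,0,4.5,3.5],[7.7,0,0.1,0.5,0,4.5,3.5]]'
python3 -m crank '[[0,0,0,0,0,0,3.5],[0,0,0,0,0,0,3.5]]'
python3 - <<'E'
from h import *
w=cam("wrist"); cv2.imwrite("pics/w27.png",w["color"]); p,Rc,s=st(); print(p)
for v in (317,250,150,50,10): print(v,pt(w,280,v).round(4))
cv2.imwrite("pics/w27c.png",cv2.resize(w["color"][0:330,140:560],None,fx=1.7,fy=1.7,interpolation=cv2.INTER_CUBIC))
E
```

```text
clock: 44.85
position: [0.4235, -0.0993, 0.104]
ee_rot: [0.538, 0.492, 0.506, -0.461]
contact_force: [0.3, 0.3, -0.7]
width: 0.0365
clock: 45.1
position: [0.422, -0.0987, 0.1029]
ee_rot: [0.537, 0.492, 0.507, -0.461]
contact_force: [0.0, -0.5, -1.2]
width: 0.0369
[ 0.42188516 -0.09863058  0.10273796]
317 [ 0.4104 -0.1001  0.1193]
250 [ 0.4366 -0.0976  0.1188]
150 [ 0.4725 -0.0942  0.1198]
50 [ 0.5043 -0.0912  0.1202]
10 [ 0.5165 -0.09    0.1185]
```

View pics/w27c.png

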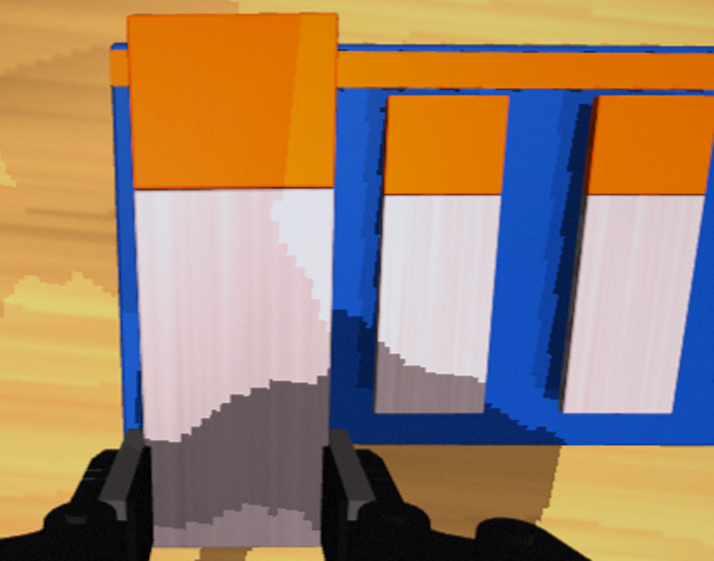

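```bash
python3 - <<'E'
from h import *
w=cam("wrist");T=(TT,TO)
for k in ([(483,413),(376,413),(387,96),(509,97)],): print(rel(platefit(w,k,.025,(140,0),1.7),T))
p=platefit(w,[(321,546),(152,547),(128,14),(338,13)],.1193,(140,0),1.7); print((p[2]*1000).round(1).tolist(),rel(p,T),topl(3,p,T,.085))
E
```

```text
(np.float64(0.59), array([-0.4, 35. ]))
[[0.5, 1.3], [0.8, -1.2], [-0.6, -0.5], [-0.7, 0.4]] (np.float64(0.58), array([ -1.5, 105.5])) (array([ 8.49, -0.36, -0.  ]), 'turn x', 0.58, 'hover only', array([0.01, 0.15, 0.01]))
```

```bash
python3 -m crank '[[3,0,0,0.4,0,0,3.5],[6,-0.2,0,0.4,0,0,3.5],[8.5,-0.36,0,0.4,0,0,3.5],[8.5,-0.36,0,0.4,0,0,3.5]]'
python3 -m crank '[[0.5,-0.03,0,0,0,0,3.5],[0.5,-0.03,0,0,0,0,3.5]]'
python3 -m crank '[[0.25,-0.01,0,0,0,0,3.5],[0.25,-0.01,0,0,0,0,3.5]]'
python3 -m crank '[[0.12,-0.01,0,0,0,0,3.5],[0.12,-0.01,0,0,0,0,3.5]]'
```

```text
clock: 45.7
position: [0.4216, -0.0979, 0.0159]
ee_rot: [0.533, 0.493, 0.507, -0.464]
contact_force: [0.7, -0.1, -2.0]
width: 0.0369
clock: 45.95
position: [0.4236, -0.0988, 0.0128]
ee_rot: [0.535, 0.494, 0.505, -0.463]
contact_force: [-0.3, 0.1, -0.7]
width: 0.037
clock: 46.2
position: [0.4232, -0.0986, 0.01]
ee_rot: [0.535, 0.494, 0.506, -0.463]
contact_force: [0.8, -0.2, -1.0]
width: 0.0369
clock: 46.45
position: [0.4233, -0.0986, 0.0092]
ee_rot: [0.535, 0.494, 0.506, -0.463]
contact_force: [-1.3, 0.6, 7.4]
width: 0.0368
```

```bash
python3 -m crank '[[0,0,0,0,0,0,5.0],[0,0,0,0,0,0,5.0],[0,0,0,0,0,0,5.0]]'
python3 -m crank '[[-3,0.16,0,0,0,0,5.2],[-8,0.4,0,0,0,0,5.4],[-13,0.7,0,0,0,-3.5,5.6],[-13,0.7,0,0,0,-3.5,5.6]]'
python3 -m crank '[[0,0,0,0,0,0,5.6],[0,0,0,0,0,0,5.6]]'
python3 - <<'E'
from h import *
w=cam("wrist"); cv2.imwrite("pics/w28.png",cv2.resize(w["color"][0:280,130:530],None,fx=2,fy=2,interpolation=cv2.INTER_CUBIC));print(st()[0])
t=cam("scene"); cv2.imwrite("pics/s28.png",cv2.resize(t["color"][190:310,110:350],None,fx=3.3,fy=3.3))
E
```

```text
clock: 46.82
position: [0.423, -0.0985, 0.0084]
ee_rot: [0.535, 0.494, 0.506, -0.463]
contact_force: [-1.0, 0.2, -0.0]
width: 0.0498
clock: 47.32
position: [0.4262, -0.0998, 0.1424]
ee_rot: [0.524, 0.479, 0.518, -0.478]
contact_force: [0.4, 0.5, -0.2]
width: 0.0564
clock: 47.58
position: [0.4208, -0.0979, 0.1372]
ee_rot: [0.519, 0.478, 0.522, -0.479]
contact_force: [0.2, -0.2, -0.2]
width: 0.0562
[ 0.42089112 -0.09799033  0.13722554]
```

View pics/w28.png

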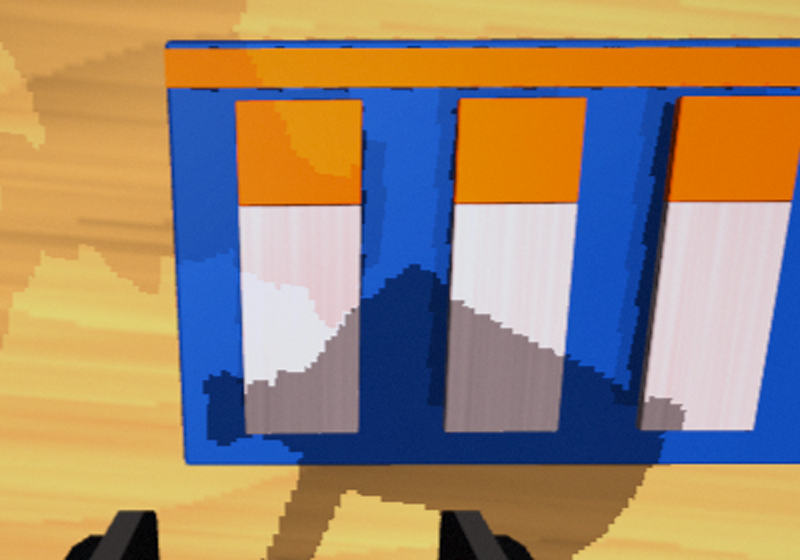

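View pics/s28.png

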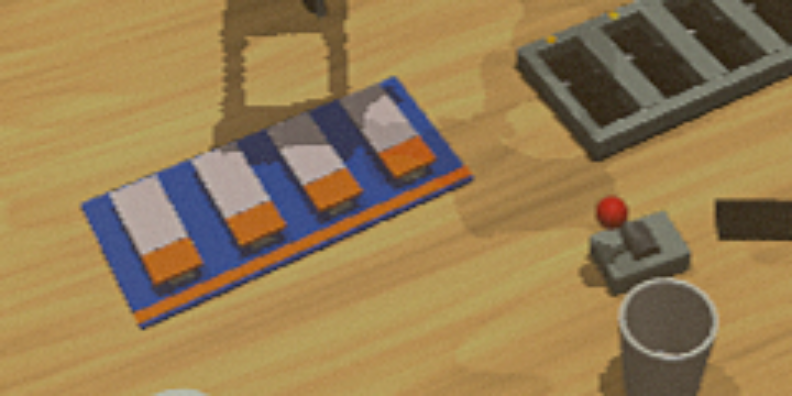

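All four plates are laid with orange at the stripe. Checking plate 3's numbers and computing the flag approach.

```bash
python3 - <<'E'
from h import *
w=cam("wrist");T=(TT,TO)
for k in ([(358,433),(246,433),(236,101),(361,100)],[(558,431),(445,432),(458,98),(586,97)]): print(rel(platefit(w,k,.025,(130,0),2),T))
q=[onz(w,(u+.5)/2-.5+130,(v+.5)/2-.5,.006) for u,v in [(165,42),(185,464)]]
print(q,b2w(.075,.15,*T),b2w(-.075,.15,*T))
t=cam("top"); cv2.imwrite("pics/t28.png",cv2.resize(t["color"][90:280,160:460],None,fx=2.6,fy=2.6))
print(delta([.676,-.040,.125],toolR(90-180,0)))
E
```

```text
(np.float64(0.43), array([-1.000e-01,  1.049e+02]))
(np.float64(0.63), array([ 0.4, 34.6]))
[array([ 0.53480296, -0.04370386,  0.006     ]), array([ 0.38729007, -0.05700543,  0.006     ])] [ 0.53481445 -0.04320536] [ 0.38541296 -0.05659165]
(array([ 1.2 , 25.84, -3.68]), array([ 4.81, -0.01,  0.19]))
```

View pics/t28.png

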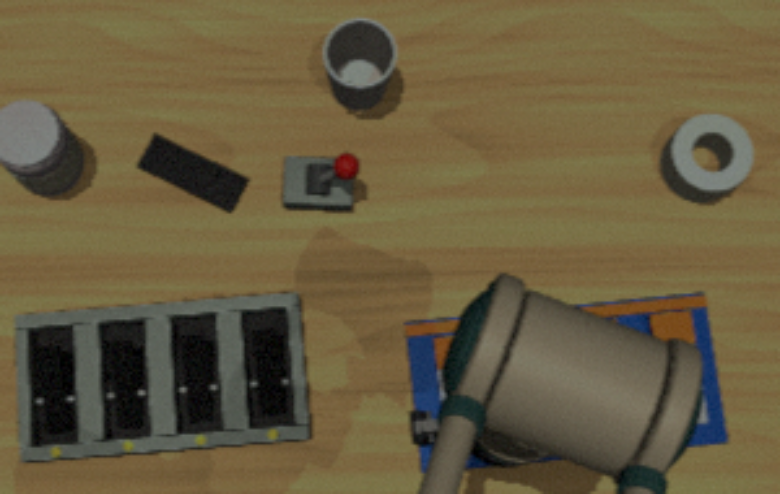

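The plates are all within about 1 mm and 0.6°. Moving to the flag with the fingers shut.

```bash
python3 -m crank '[[0,6,-1,2.4,0,0,0],[0,12,-2,4.8,0,0,0],[0,18,-3,4.8,0,0,0],[0.6,24,-3.7,4.8,0,0,0],[1.2,25.8,-3.7,4.8,0,0,0]]'
python3 -m crank '[[0,0,0,0,0,0,0],[0,0,0,0,0,0,0]]'
python3 - <<'E'
from h import *
print(delta([.676,-.035,.062],toolR(-90,0)),st()[0])
w=cam("wrist"); cv2.imwrite("pics/w29.png",w["color"])
E
```

```text
clock: 48.4
position: [0.6793, -0.039, 0.1247]
ee_rot: [0.5, 0.499, 0.501, -0.5]
contact_force: [-1.0, -1.2, -0.9]
width: -0.0003
clock: 48.65
position: [0.6742, -0.0403, 0.126]
ee_rot: [-0.499, -0.499, -0.501, 0.501]
contact_force: [-0.4, 0.3, 0.7]
width: 0.0002
(array([ 6.4 ,  0.2 , -0.53]), array([-0.01,  0.04,  0.23])) [ 0.67423071 -0.04028558  0.12603362]
```

View pics/w29.png

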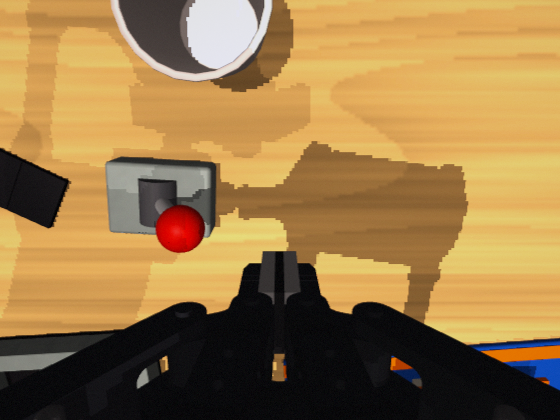

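```bash
python3 - <<'E'
from h import *
w=cam("wrist")
print("ball",pt(w,180,229),onz(w,180,229,.075))
print([onz(w,u,v,.025).round(4).tolist() for u,v in [(107,160),(215,165),(208,236),(108,232)]])
for u,v in [(195,79),(120,20)]: print("cup",pt(w,u,v),onz(w,u,v,.085))
E
```

```text
ball [0.67907777 0.00993826 0.08787034] [0.67455402 0.01349263 0.075     ]
[[0.7043, 0.0714, 0.025], [0.7012, 0.0014, 0.025], [0.6519, 0.0084, 0.025], [0.6547, 0.0768, 0.025]]
cup [ 0.75153373 -0.00114564  0.08429411] [ 0.75150019 -0.00129446  0.085     ]
cup [0.77620557 0.03031802 0.08573235] [0.7763392  0.03059933 0.085     ]
```

```bash
python3 -m crank '[[3,0.2,-0.3,0,0,0,0],[6.4,0.2,-0.3,0,0,0,0],[6.4,0.2,-0.3,0,0,0,0]]'
python3 -m crank '[[0,0,-1,0,0,0,0],[0,0,-2,0,0,0,0],[0,0,-3,0,0,0,0],[0,0,-4,0,0,0,0],[0,0,-4,0,0,0,0]]'
python3 - <<'E'
from h import *
print(st()[0]); w=cam("wrist"); cv2.imwrite("pics/w30.png",w["color"])
E
```

```text
clock: 49.12
position: [0.6749, -0.037, 0.0604]
ee_rot: [-0.498, -0.498, -0.502, 0.502]
contact_force: [0.1, 0.6, -0.5]
width: -0.0002
clock: 49.75
position: [0.6781, 0.0045, 0.0625]
ee_rot: [0.5, 0.499, 0.501, -0.5]
contact_force: [-1.3, 0.3, -0.5]
width: 0.0002
[0.67807635 0.00449352 0.06248021]
```

View pics/w30.png

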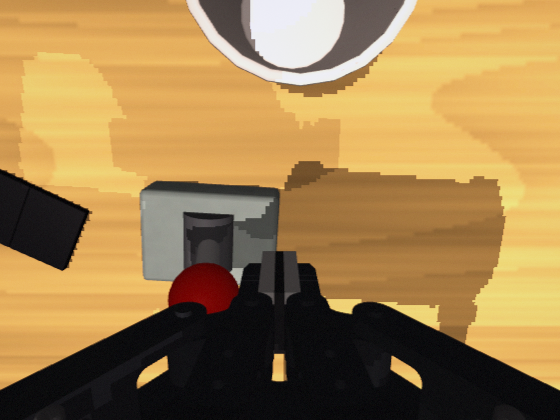

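```bash
python3 -m crank '[[0,0,-0.8,0,0,0,0],[0,0,-1.6,0,0,0,0],[0,0,-2.4,0,0,0,0],[0,0,-3,0,0,0,0],[0,0,-3,0,0,0,0]]'
python3 -m crank '[[0,0,-0.5,0,0,0,0],[0,0,-0.5,0,0,0,0]]'
python3 -m crank '[[0,0,-0.4,0,0,0,0],[0,0,-0.4,0,0,0,0]]'
python3 - <<'E'
from h import *
t=cam("scene"); cv2.imwrite("pics/s31.png",cv2.resize(t["color"][220:320,250:370],None,fx=5,fy=5))
E
```

```text
clock: 50.42
position: [0.6778, 0.0339, 0.062]
ee_rot: [0.5, 0.499, 0.501, -0.5]
contact_force: [0.1, 0.5, -1.1]
width: -0.0001
clock: 50.68
position: [0.6778, 0.0384, 0.0621]
ee_rot: [-0.5, -0.499, -0.5, 0.501]
contact_force: [0.1, 0.3, -0.3]
width: -0.0
clock: 50.92
position: [0.678, 0.0423, 0.0622]
ee_rot: [-0.5, -0.499, -0.5, 0.5]
contact_force: [-0.1, -0.4, 0.1]
width: 0.0004
```

View pics/s31.png

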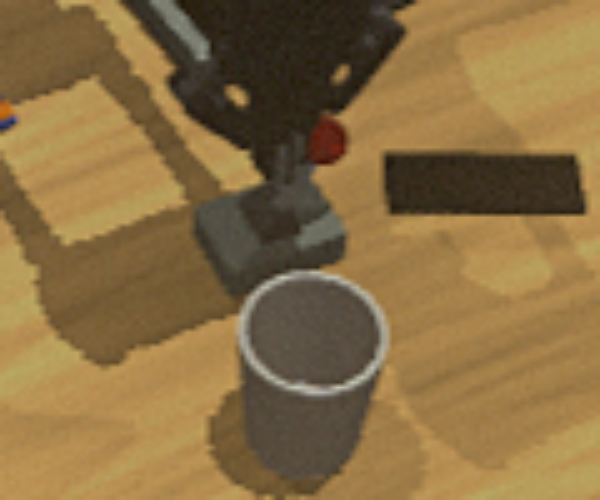

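```bash
for i in 1; do python3 -m crank '[[0,0,-0.4,0,0,0,0],[0,0,-0.4,0,0,0,0]]'; done
python3 -m crank '[[0,0,-0.3,0,0,0,0],[0,0,-0.3,0,0,0,0]]'
python3 -m crank '[[0,0,-0.3,0,0,0,0],[0,0,-0.3,0,0,0,0]]'
```

```text
clock: 51.22
position: [0.6781, 0.0433, 0.0623]
ee_rot: [0.501, 0.498, 0.499, -0.501]
contact_force: [0.0, -7.8, -0.3]
width: 0.0
clock: 51.48
position: [0.6781, 0.0436, 0.0623]
ee_rot: [0.503, 0.496, 0.498, -0.502]
contact_force: [-0.8, -13.1, -0.7]
width: 0.0
clock: 51.72
position: [0.6781, 0.0438, 0.0624]
ee_rot: [0.504, 0.495, 0.497, -0.503]
contact_force: [-0.4, -19.1, 0.4]
width: -0.0001
```

The force climbs to 19 N with no further motion, so the lever is at its end stop. Backing off and lifting away.

```bash
python3 -m crank '[[0,0,2,0,0,0,0],[0,0,4,0,0,0,0],[-4,0,4,0,0,0,0],[-9,0,4,0,0,0,0],[-14,0,4,0,0,0,0]]'
python3 -m crank '[[0,-6,0,0,0,0,0],[0,-12,0,0,0,0,0],[0,-18,0,0,0,0,0],[0,-24,0,0,0,0,0],[0,-24,0,0,0,0,0]]'
python3 -m crank '[[0,0,0,0,0,0,0],[0,0,0,0,0,0,0]]'
python3 - <<'E'
from h import *
print(st()[0])
t=cam("scene"); cv2.imwrite("pics/s32.png",cv2.resize(t["color"][150:360,110:430],None,fx=2.5,fy=2.5))
t=cam("top"); cv2.imwrite("pics/t32.png",cv2.resize(t["color"][90:280,160:460],None,fx=2.6,fy=2.6))
cv2.imwrite("pics/t32f.png",cv2.resize(t["color"][135:185,255:315],None,fx=10,fy=10,interpolation=cv2.INTER_CUBIC))
E
```

```text
clock: 52.35
position: [0.6782, 0.012, 0.2036]
ee_rot: [0.5, 0.5, 0.5, -0.5]
contact_force: [0.3, -0.5, -0.7]
width: 0.0
clock: 52.98
position: [0.4328, 0.0127, 0.2023]
ee_rot: [0.499, 0.499, 0.501, -0.501]
contact_force: [0.4, -0.2, -0.5]
width: 0.0001
clock: 53.22
position: [0.4402, 0.0118, 0.2029]
ee_rot: [0.5, 0.5, 0.5, -0.5]
contact_force: [-0.3, 0.2, -0.2]
width: -0.0001
[0.44016375 0.01182277 0.20293908]
```

View pics/s32.png

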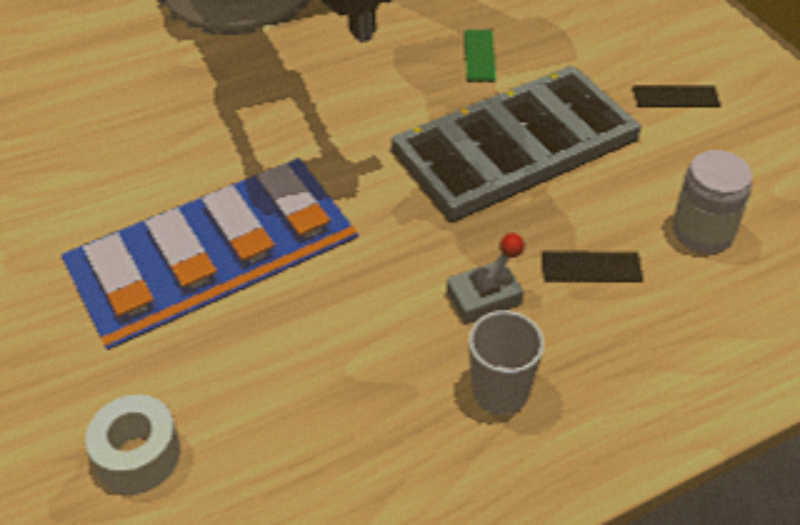

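View pics/t32.png

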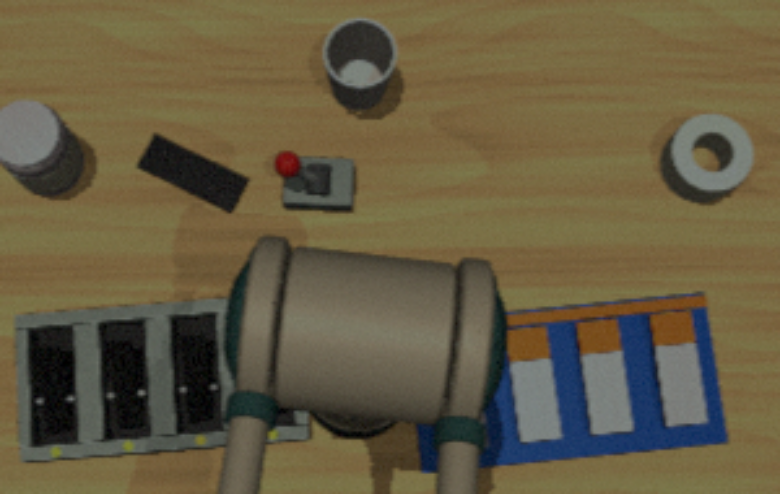

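View pics/t32f.png

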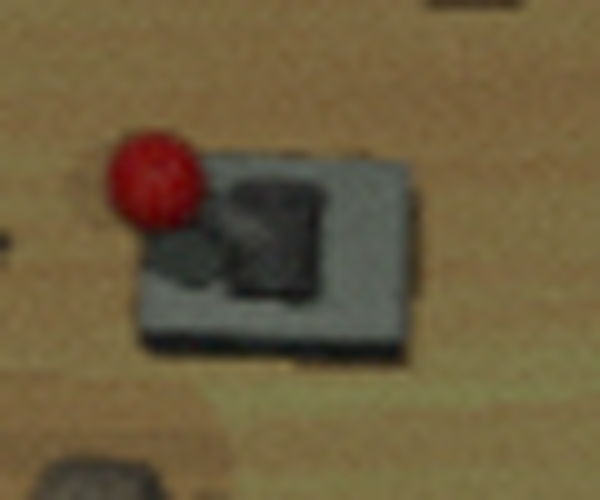

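The flag is fully over: the ball is at 155 in the crop against 382 before, about the block centre at 276. The plates are in place and the tin, roll and cup are where they were. Handing in.

```bash
python3 -c "
from rig import manip
print(manip.sign_off())"
```

```text
the job is handed in; nothing more can be done
None
```

The job is handed in at about 53 s of the 210 s allowed. All four plates are on the tray's rests and the red flag lever is over against its end stop.

- **Plates:** I tipped all four by their yellow-dot ends, took each by its raised end and laid it flat. The two lying the other way round were turned half a turn first, so every orange end faces the stripe. After release, each plate measured within about 1.2 mm of its rest's centre and within 0.6° of square.
- **Tray knock:** the tray was knocked about 25 mm aside while I carried the second plate. The camera fit caught it before I put that plate down, and the first plate had moved along with the tray. Later checks showed no further move.
- **Flag:** I pushed the lever after all the plates were down, until the force rose to 19 N with no more movement. The last pictures show the ball on the other side.
- **Last checks:** the final scene picture shows all four plates on their rests, and the tin, roll and cup where they were. The gripper was clear of everything. In the final top view the arm hid one plate, so for that one I relied on the scene picture and the earlier wrist measurement.

One disagreement: top-camera and wrist-camera positions differed by 1 to 4 mm early on. I used the wrist fits for placing the plates. No check failed.

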